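# Prise the retaining ring off the organiser and take its upper tray off

### The job

The upper tray of the revolving organiser has to come off for washing. With the hooked pick, feel for the gap behind the spring ring at the top of the post and prise the ring sideways out of its groove, without leaning hard on anything and without touching the ring with the gripper, so that it drops into the tray; then lay the pick down on the cupboard top, lift the tray with the ring in it off the post and set it down flat on the blue mat. Leave everything else where it is.

Things in the scene. Friction and masses are not known exactly. Their poses are not given: they have to be found in the camera images.
- organiser: two-tier revolving organiser, standing firmly on levelling feet screwed out by 0 to 8 mm. Origin: centre of the base, so 0 to 8 mm above the cupboard top; z is the axis of the upright steel post. Lower tier: white, 164 mm across, 44 mm high. Post: 14 mm across, its end 131 mm above the origin; a groove 10.5 mm across runs round it from 118.5 to 122.5 mm above the origin, with 8.5 mm of full-width post above it
- tray: the loose upper tray, round, clear with a white hub, 154 mm across, rim 28 mm high, floor 3 mm thick. Origin: centre of its underside (78 mm above the organiser's origin while on the post). The hub is a tube 32 mm across, 40 mm high from the underside, with a 15 mm bore through which the post passes; its flat top lies 0.5 mm below the groove
- tray_hub (a point): point on the tray's axis 25 mm above its underside, where the hub (32 mm across) is gripped; fingers fit between the hub and the rim; a light grip is enough (tray about 160 g). To clear the post the tray has to rise 55 mm
- ring: sprung E-type retaining ring, dark steel, 26 mm across, 3 mm thick, seated in the groove at the start. Origin: centre of its underside, on the post's axis while seated; z up; x points from the post to the closed back of the ring, the mouth with two springy prongs is at -x. Drawn along +x the prongs spread, taking 8 to 12 N in the first 5 mm; it is free of the post after about 12 mm
- ring_centre (a point): centre of the ring, 1.5 mm above its underside. The closed back is a band 9.9 to 13.2 mm from the axis. Between the band and the post (7 mm radius above the groove) is a gap 2.9 mm wide for the hook, open to 30 degrees either side of the ring's x axis; its floor is the top of the hub, 3.5 mm below the top of the ring
- pick_handle (a point): centre of the flat orange palm handle of the hooked pick (64 mm long along x, 20 mm wide along y, 36 mm high along z); x points to the hook, z up. It lies on its narrow edge, hook down. A 4 mm shank stands out along x at this height, clamped in a collet at a different reach each time; at its end a round tip 2.4 mm thick, square-cut, is bent straight down: the tip lies 58 to 70 mm from this point along x, its end 16 mm below
- pick: the hooked pick; origin on the underside of its handle, 18 mm below point pick_handle, same axes
- mat_centre (a point): centre of the top of the blue plastic mat, 170 mm square and 2 mm thick, fixed
- comb: wooden comb 150 x 40 mm, 6 mm thick, lying flat; leave alone
- flashlight: red plastic flashlight 155 mm long, 45 mm across, lying; leave alone
- vase: small green glass vase, 68 mm across, 120 mm high; leave alone
- tumbler: steel tumbler, 68 mm across, 95 mm high; leave alone
- tonic: amber medicine bottle, 52 mm across, 130 mm high; leave alone
- balm: small green jar with yellow cap, 44 mm across, 45 mm high; leave alone
Not all that is in view belongs to the job. Of the things that look like the pick, the smallest one is meant.

How it is judged:
By the outcome, as a careful person would: the job done as asked, in the order asked, and still so for the second after the job is handed in, with the robot touching nothing.
It also fails if it takes over 72 s, if anything falls off the work surface, if the arm or the gripper's body presses on something with over 40 N, if the wrist force passes 120 N, or if a joint passes its speed limit or range.

### The arm

A 7-joint arm with a two-finger parallel gripper is mounted at the origin on the work surface. World frame = base frame: x ahead of the robot, y to its left, z up, the work surface at z = 0. Lengths are in m, angles in rad, forces in N, time in s.
With the tool pointing down it reaches from about 0.4 to 0.9 m from the base axis. Payload 5.6 kg.
Tool frame: the origin (TCP) lies midway between the tips of the shut fingers; the grasp point (between the pads) lies 19 mm behind it (grip_point_offset is the distance from the TCP to the grasp point, in m); z points along the fingers, x is the direction in which the jaws open and shut, and the axes are right-handed (so a half turn about z gives the same grasp; the last joint's range is limited). The gripper opens to 92 mm and grips with 3 to 60 N. Pads are 20 mm wide; open, the fingers measure 128 mm over their backs; the gripper's body (75 mm by 189 mm) begins 69 mm behind the grasp point.
Start: joints at [-1.391, 0.468, -0.012, 1.603, 0.006, 1.071, -0.056], TCP at [0.144, 0.634, 0.215] pointing down, gripper open.
Joint ranges: [-2.53, 2.53], [-0.31, 2.02], [-1.57, 1.55], [0.28, 2.44], [-1.29, 4.43], [0.15, 1.84], [-2.92, 2.92]. Speed limits (rad/s): [2.57, 2.57, 3.14, 3.14, 3.14, 3.14, 3.14].

### API

Orientations are given as [roll, pitch, yaw] about the fixed x, y, z axes, in that order (R = Rz(yaw) Ry(pitch) Rx(roll)).
In Python, from cell import * gives the robot as it stands.
- The arm moves only by the tool apply_moves, never from a script. Its argument "steps" is a list that holds one entry, the list of rows, each a list of 5 numbers: the finger opening in cm, from 0 to 9.19, then the shift along the tool's x, y, z in cm, then the turn about the tool's z in degrees. A call has exactly 8 rows; each row shifts and turns the commanded pose from where the row before left it, along the tool's axes as they then stand; what a row does not reach is not made up. A row lasts 1/8 s, in which the tool goes at most 62.5 mm and 10.7 degrees, less where a joint would pass 70% of its speed; a pose out of reach is approached as far as the arm can. A call with a gripper value outside its range is refused whole. The fingers move at their own pace and stop on an object; "newtons" is the grip in N (left out, the last holds). Time passes only in rows, so rows that do not move let the fingers close, or fill a call up. It gives the time, the measured TCP pose, the force and the opening at its end, in the units of the state.
- get_state(): the state, without advancing time (a new reading comes with each control period).
- snapshot(name): name is "scene" or "top" or "wrist"; returns a dict with "img" (420x560x3 uint8, blue, green, red), "fx", "fy", "cx", "cy" (pixels), "R" (3x3) and "t" (3): a world point X has camera coordinates R X + t; the wrist camera has in their place "T_tool_cam" (4x4, takes a point from camera to tool coordinates, whose origin is the TCP and whose axes are the tool frame's). Camera axes: x right, y down, z forward; pixel columns grow to the right and rows downward; lengths in m; the calibration is good to about 2 mm. The wrist camera is an equidistant fisheye: a pixel r from the principal point sees the ray r / f radians off the axis. A picture is of the moment at which its call begins: read the wrist's pose just before it. There is no depth.
- job_done(): hands the job in, once; it reports no verdict.
The state is a dict: "time_s": time; "qpos": joint angles; "joint_velocities": joint speeds; "joint_torque": joint torques, N m; "tcp_pos": TCP position; "orientation": TCP orientation; "ft_force": force on the tool from outside, world axes, zero at the start; "torque": the same for the moment, N m; "finger_gap": finger opening in m.
Only numpy, scipy, OpenCV 4.12 (cv2) and the standard library are available. Lean on these libraries where they do the work, as an engineer would, in place of code of your own. Each camera call takes 0.05 s, during which the arm holds its last target.

## Working session

There is one attempt and no reset: what is moved stays moved. The work goes in short steps, Python scripts to look and compute and a tool call to move; the robot and the scene stay as the last step left them, time stands still between calls to the robot, and variables do not carry over. Pictures are saved under pics/ and viewed, and the job is handed in when it is done.

Besides the shell and the picture viewer there is one more tool, called after ">>>" in YAML: its name, and indented under it one key for each argument. apply_moves: Moves the arm, as the interface text tells. Its arguments: {"type":"object","properties":{"steps":{"type":"array","items":{"type":"array","items":{"type":"array","items":{"type":"number"}}}},"newtons":{"type":"number"}},"required":["steps"]}

```bash
ls; mkdir -p pics
python3 - <<'E'
from cell import *
import cv2
s=get_state();print(s)
for n in("scene","top","wrist"):
    d=snapshot(n);cv2.imwrite(f"pics/{n}0.png",d["img"])
    print(n,{k:v for k,v in d.items() if k!="img"})
E
```

```text
pics
{'time_s': 0.0, 'qpos': array([-1.39100028,  0.46836012, -0.0115932 ,  1.6036166 ,  0.00600568,
        1.07139999, -0.05629416]), 'joint_velocities': array([-2.65412074e-04, -1.19967288e-03,  6.20462554e-04, -7.30986122e-04,
        3.62502955e-04, -4.44332354e-04,  6.03064664e-05]), 'joint_torque': array([ 1.27818737e-05, -5.20587087e+01, -1.27674738e-02, -2.43743581e+01,
       -5.66691149e-02,  1.74095045e-02,  1.75699206e-04]), 'tcp_pos': array([0.14356997, 0.63335016, 0.21365432]), 'orientation': array([3.14146045e+00, 1.74480447e-03, 1.34793614e+00]), 'ft_force': array([-0.5485846 ,  0.2478788 , -0.03040353]), 'torque': array([ 0.01008912, -0.03632448, -0.01840521]), 'finger_gap': 0.0919777453130583}
scene {'fx': 526.2575228024806, 'fy': 526.2575228024806, 'cx': 279.89363902094425, 'cy': 211.32141070005815, 'R': array([[-0.56949952,  0.82191106,  0.01151065],
       [ 0.63518164,  0.44891734, -0.62850418],
       [-0.52174187, -0.35062148, -0.77772103]]), 't': array([ 0.32428639, -0.275259  ,  1.57498108])}
top {'fx': 488.34957193844184, 'fy': 488.34957193844184, 'cx': 277.2193638929623, 'cy': 209.9681370628094, 'R': array([[ 0.01789574, -0.99980645,  0.00817386],
       [-0.9992083 , -0.01817436, -0.03539009],
       [ 0.0355318 , -0.00753406, -0.99934015]]), 't': array([-0.02516966,  0.5517612 ,  1.35754164])}
wrist {'fx': 325.19226210127806, 'fy': 325.19226210127806, 'cx': 279.1249427161323, 'cy': 210.14795420488946, 'T_tool_cam': array([[ 9.99999143e-01,  7.95944457e-04, -1.03943754e-03,
         1.53729699e-04],
       [-5.13123546e-04,  9.68723758e-01,  2.48141123e-01,
        -6.96941091e-02],
       [ 1.20443440e-03, -2.48140377e-01,  9.68723337e-01,
        -1.70090977e-01],
       [ 0.00000000e+00,  0.00000000e+00,  0.00000000e+00,
         1.00000000e+00]])}
```

View pics/scene0.png

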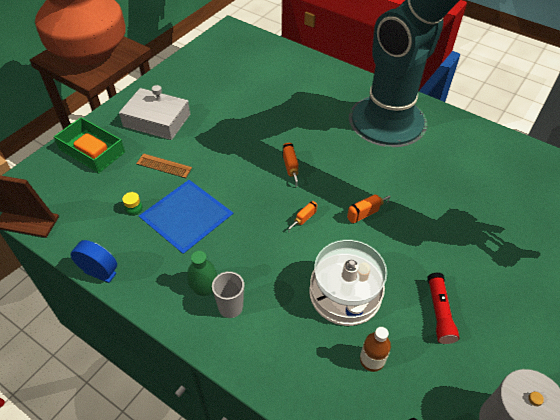

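View pics/top0.png

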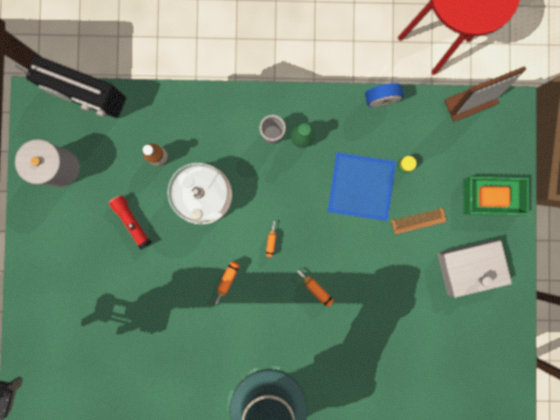

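View pics/wrist0.png

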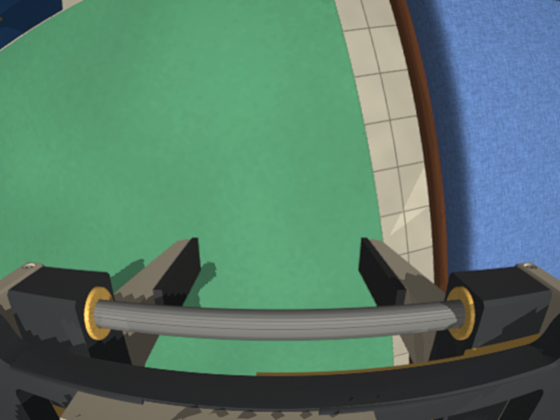

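```bash
cat > h.py <<'E'
from cell import *
import numpy as np, cv2
from scipy.spatial.transform import Rotation as Ro
def ray(d,u,v):
    x=np.array([(u-d["cx"])/d["fx"],(v-d["cy"])/d["fy"],1.0])
    R=d["R"];return -R.T@d["t"],R.T@x
def onz(d,u,v,z):
    c,r=ray(d,u,v);return c+r*(z-c[2])/r[2]
def proj(d,X):
    c=d["R"]@np.asarray(X)+d["t"];return np.array([d["cx"]+d["fx"]*c[0]/c[2],d["cy"]+d["fy"]*c[1]/c[2]])
def toolT(s):
    T=np.eye(4);T[:3,:3]=Ro.from_euler("xyz",s["orientation"]).as_matrix();T[:3,3]=s["tcp_pos"];return T
def wcam():
    s=get_state();d=snapshot("wrist");d["T"]=toolT(s)@d["T_tool_cam"];d["s"]=s;return d
def wray(d,u,v):
    a=np.array([(u-d["cx"])/d["fx"],(v-d["cy"])/d["fy"]]);th=np.hypot(*a)
    x=np.array([*(a/max(th,1e-9)*np.sin(th)),np.cos(th)])
    return d["T"][:3,3],d["T"][:3,:3]@x
def wonz(d,u,v,z):
    c,r=wray(d,u,v);return c+r*(z-c[2])/r[2]
def wproj(d,X):
    p=d["T"][:3,:3].T@(np.asarray(X)-d["T"][:3,3]);th=np.arctan2(np.hypot(p[0],p[1]),p[2]);n=p[:2]/max(np.hypot(p[0],p[1]),1e-9)
    return np.array([d["cx"],d["cy"]])+d["fx"]*th*n
def tri(rs):
    A=np.zeros((3,3));b=np.zeros(3)
    for c,r in rs:
        r=r/np.linalg.norm(r);P=np.eye(3)-np.outer(r,r);A+=P;b+=P@c
    X=np.linalg.solve(A,b);return X,[np.linalg.norm((np.eye(3)-np.outer(r,r)/(r@r))@(X-c)) for c,r in rs]
E
python3 - <<'E'
from h import *
d=snapshot("top");i=d["img"]
hsv=cv2.cvtColor(i,cv2.COLOR_BGR2HSV)
m=cv2.inRange(hsv,(5,170,120),(18,255,255))
n,l,st,c=cv2.connectedComponentsWithStats(m)
for k in range(1,n):
    if st[k,4]>60:
        pts=np.argwhere(l==k)[:,::-1].astype(np.float32);print(st[k],c[k],cv2.minAreaRect(pts),onz(d,*c[k],0.018))
b=cv2.inRange(hsv,(105,150,80),(125,255,255));n,l,st,c=cv2.connectedComponentsWithStats(b)
for k in range(1,n):
    if st[k,4]>300: 
        pts=np.argwhere(l==k)[:,::-1].astype(np.float32);print("blue",st[k],c[k],cv2.minAreaRect(pts),onz(d,*c[k],0.002))
e=snapshot("scene")["img"]
cv2.imwrite("pics/c1.png",np.hstack([cv2.resize(i[200:320,200:350],(600,480),interpolation=cv2.INTER_CUBIC)]))
cv2.imwrite("pics/c2.png",cv2.resize(i[150:235,155:245],(720,680)[::1],interpolation=cv2.INTER_CUBIC)[:600])
cv2.imwrite("pics/c3.png",cv2.resize(e[135:330,270:400],(400,600),interpolation=cv2.INTER_CUBIC))
E
```

```text
[480 187  30  20 565] [494.53451327 196.05309735] ((494.5, 196.5), (19.0, 29.0), 90.0) [ 0.60181856 -0.62207446  0.018     ]
[267 233   9  23 139] [270.61870504 243.99280576] ((270.6099548339844, 244.22996520996094), (6.646804332733154, 22.344575881958008), 8.130102157592773) [0.45699809 0.00148115 0.018     ]
[218 267  18  27 257] [226.48249027 280.10894942] ((226.0, 280.5), (10.28591251373291, 26.832815170288086), 26.56505012512207) [0.35511439 0.12174405 0.018     ]
[307 279  23  24 248] [317.36693548 290.53225806] ((317.0000305175781, 290.5000305175781), (26.16295051574707, 9.192388534545898), 45.0) [ 0.33066476 -0.13030254  0.018     ]
blue [366  84  37  20 409] [383.0195599  91.400978 ] ((383.25244140625, 91.82294464111328), (14.77303695678711, 36.76081466674805), 76.75948333740234) [ 0.89544499 -0.31026453  0.002     ]
blue [ 328  153   68   67 3553] [361.48972699 186.14354067] ((361.4825744628906, 186.18890380859375), (59.85047912597656, 59.61899185180664), 8.471144676208496) [ 0.62407222 -0.25210269  0.002     ]
```

View pics/c1.png

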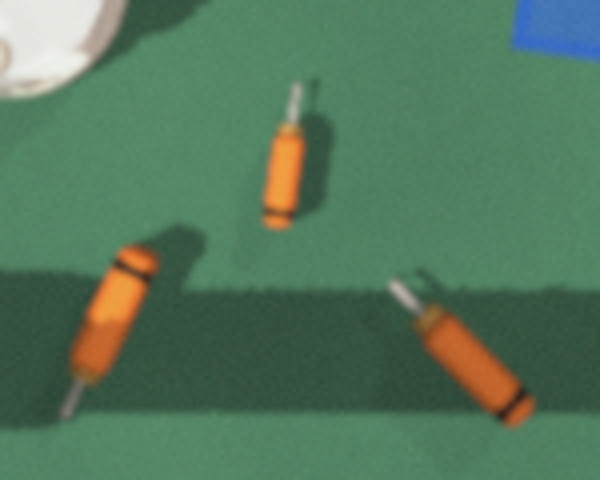

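View pics/c2.png

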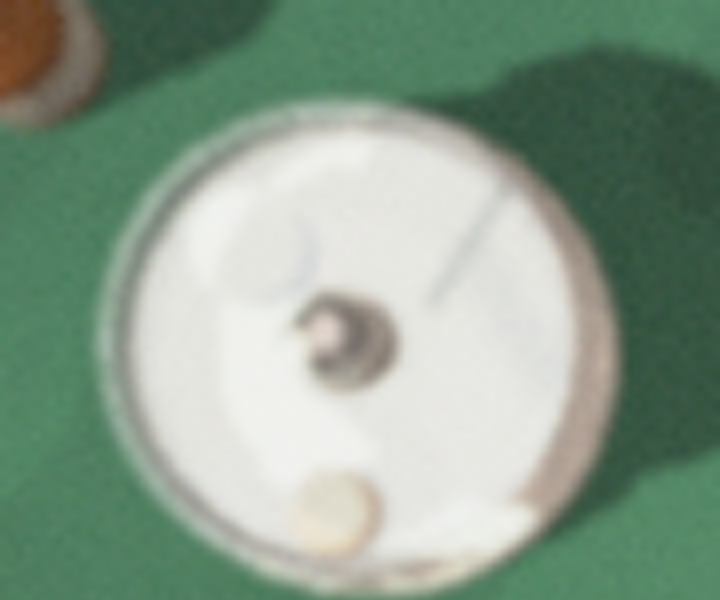

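View pics/c3.png

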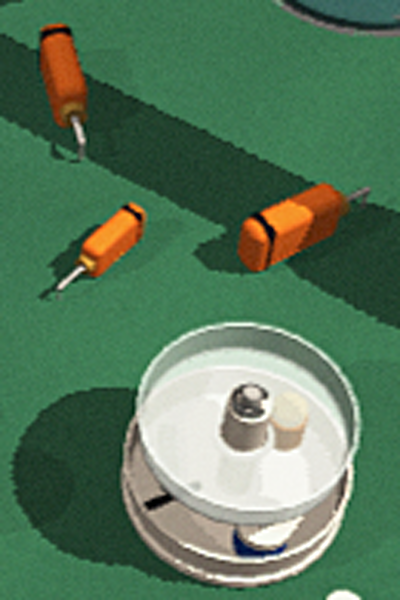

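Run:
```python
from h import *
d=snapshot("top");e=snapshot("scene")
# post top: top crop px (348,342)/8 +(155,150); scene crop (255,398)/(400/130)
pt=(155+345/8,150+340/8); ps=(270+252/3.077,135+392/3.077)
print(tri([ray(d,*pt),ray(e,*ps)]))
# tray rim outline centre: crop (360,345)
print(onz(d,155+358/8,150+347/8,0.11))
# cream
print(onz(d,155+335/8,150+515/8,0.11))
# pick: handle centre top z .036, tip
print(onz(d,271,244.4,0.03),onz(d,200+297/4,200+85/4,0.018),onz(d,200+290/4,200+128/4,.02),onz(d,200+278/4,200+225/4,.03))
# cream object in scene and top
print(tri([ray(d,155+335/8,150+510/8),ray(e,270+290/3.077,135+405/3.077)]))
for nm,p in (("tumbler",(272,125)),("bottle",(153,153)),("vase",(303,133)),("light",(120,205)),("light2",(145,243))): print(nm,onz(d,*p,0.1))
```

```text
(array([0.58804999, 0.19192013, 0.1229021 ]), [np.float64(0.002658203695910289), np.float64(0.0026582036959103155)])
[0.5879832  0.18729384 0.11      ]
[0.53335839 0.19345014 0.11      ]
[4.56309506e-01 3.55197155e-04 3.00000000e-02] [ 0.52029681 -0.0074551   0.018     ] [ 0.49036779 -0.00313669  0.02      ] [0.42372469 0.00388152 0.03      ]
(array([0.53555024, 0.20436436, 0.05140564]), [np.float64(0.0018965239521568772), np.float64(0.0018965239521569741)])
tumbler [0.77235775 0.00320432 0.1       ]
bottle [0.69236966 0.31364771 0.1       ]
vase [ 0.752768   -0.07873032  0.1       ]
light [0.55442997 0.39590267 0.1       ]
light2 [0.45662613 0.32810039 0.1       ]
```

```bash
cat >> h.py <<'E'
def plan(pos,yaw,n=8,g=9.19,turnrows=None,way=None,cur=None):
    """rows (rounded) to bring current commanded ~ measured pose to pos,yaw."""
    s=get_state();p=np.array(s["tcp_pos"]) if cur is None else np.array(cur[0]);y=s["orientation"][2] if cur is None else cur[1]
    Rm=Ro.from_euler("xyz",[np.pi,0,y])
    rows=[];pos=np.array(pos);ty=y
    for k in range(n):
        R=Ro.from_euler("xyz",[np.pi,0,y]).as_matrix()
        step=(pos-p)/(n-k)
        q=np.round(R.T@step*100,2);t=np.round(np.degrees(-(yaw-y))/(n-k),1)
        t=np.clip(t,-10.6,10.6)
        rows.append([g]+[float(v) for v in q]+[float(t)])
        p=p+R@q/100;y=y-np.radians(t)
    print("[["+",".join(str(r) for r in rows)+"]]");print("end",p.round(4),round(y,4))
    return rows,(p,y)
E
python3 - <<'E'
from h import *
a,c=plan((0.582,0.145,0.205),-0.14,n=16)
print(a[:8]);print(a[8:])
E
```

```text
[[[9.19, -2.37, 3.35, 0.06, 5.3],[9.19, -2.05, 3.55, 0.06, 5.3],[9.19, -1.72, 3.73, 0.06, 5.3],[9.19, -1.37, 3.87, 0.06, 5.3],[9.19, -1.0, 3.98, 0.06, 5.3],[9.19, -0.63, 4.05, 0.06, 5.3],[9.19, -0.25, 4.1, 0.06, 5.3],[9.19, 0.12, 4.1, 0.06, 5.3],[9.19, 0.5, 4.07, 0.06, 5.4],[9.19, 0.89, 4.01, 0.06, 5.3],[9.19, 1.25, 3.91, 0.06, 5.4],[9.19, 1.61, 3.77, 0.06, 5.3],[9.19, 1.96, 3.61, 0.05, 5.4],[9.19, 2.28, 3.41, 0.06, 5.3],[9.19, 2.59, 3.18, 0.05, 5.4],[9.19, 2.88, 2.92, 0.06, 5.3]]]
end [0.582 0.145 0.205] -0.1392
[[9.19, -2.37, 3.35, 0.06, 5.3], [9.19, -2.05, 3.55, 0.06, 5.3], [9.19, -1.72, 3.73, 0.06, 5.3], [9.19, -1.37, 3.87, 0.06, 5.3], [9.19, -1.0, 3.98, 0.06, 5.3], [9.19, -0.63, 4.05, 0.06, 5.3], [9.19, -0.25, 4.1, 0.06, 5.3], [9.19, 0.12, 4.1, 0.06, 5.3]]
[[9.19, 0.5, 4.07, 0.06, 5.4], [9.19, 0.89, 4.01, 0.06, 5.3], [9.19, 1.25, 3.91, 0.06, 5.4], [9.19, 1.61, 3.77, 0.06, 5.3], [9.19, 1.96, 3.61, 0.05, 5.4], [9.19, 2.28, 3.41, 0.06, 5.3], [9.19, 2.59, 3.18, 0.05, 5.4], [9.19, 2.88, 2.92, 0.06, 5.3]]
```

>>> apply_moves:
  steps:
    - [[9.19,-2.4,3.3,0,5.3],[9.19,-2.1,3.5,0,5.3],[9.19,-1.7,3.7,0.1,5.3],[9.19,-1.4,3.9,0.1,5.3],[9.19,-1.0,4.0,0.1,5.3],[9.19,-0.6,4.1,0.1,5.3],[9.19,-0.2,4.1,0,5.3],[9.19,0.1,4.1,0,5.3]]

```text
time_s: 1.35
tcp_pos: [0.3634, 0.388, 0.2108]
orientation: [-3.141, -0.001, 0.605]
ft_force: [-0.1, 1.4, -0.4]
finger_gap: 0.092
```

>>> apply_moves:
  steps:
    - [[9.19,0.5,4.1,0.1,5.3],[9.19,0.9,4.0,0.1,5.3],[9.19,1.3,3.9,0.1,5.3],[9.19,1.6,3.8,0.1,5.3],[9.19,2.0,3.6,0,5.3],[9.19,2.3,3.4,0,5.3],[9.19,2.6,3.2,0,5.3],[9.19,2.9,2.9,0,5.3]]

```text
time_s: 2.35
tcp_pos: [0.5848, 0.1447, 0.2067]
orientation: [-3.141, -0.0, -0.135]
ft_force: [-0.2, 0.8, -0.3]
finger_gap: 0.0921
```

Run:
```python
from h import *
d=wcam();print(d["s"]["tcp_pos"],d["s"]["orientation"],d["s"]["joint_velocities"].round(3),d["s"]["ft_force"])
cv2.imwrite("pics/w1.png",d["img"])
print(wproj(d,(0.588,0.19,0.13)))
u,v=wproj(d,(0.588,0.19,0.13)).astype(int)
cv2.imwrite("pics/w1c.png",cv2.resize(d["img"][v-40:v+40,u-50:u+50],(750,600),interpolation=cv2.INTER_CUBIC));print(u,v)
```

```text
[0.58484312 0.14467104 0.20673833] [-3.14123461e+00 -2.15258402e-04 -1.34886274e-01] [ 0.412  0.297  0.217 -0.361 -0.225  0.147 -0.071] [-0.1910347   0.78637064 -0.26643181]
[275.43322788 160.21333922]
275 160
```

View pics/w1.png

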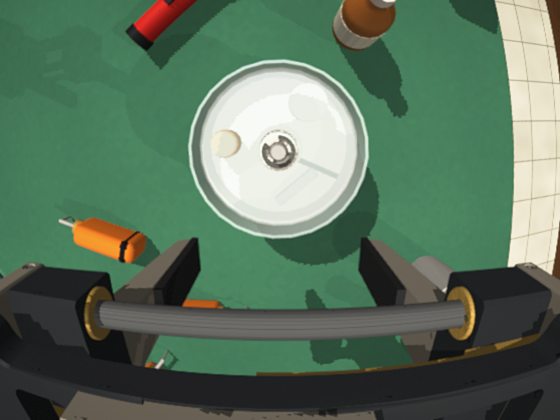

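View pics/w1c.png

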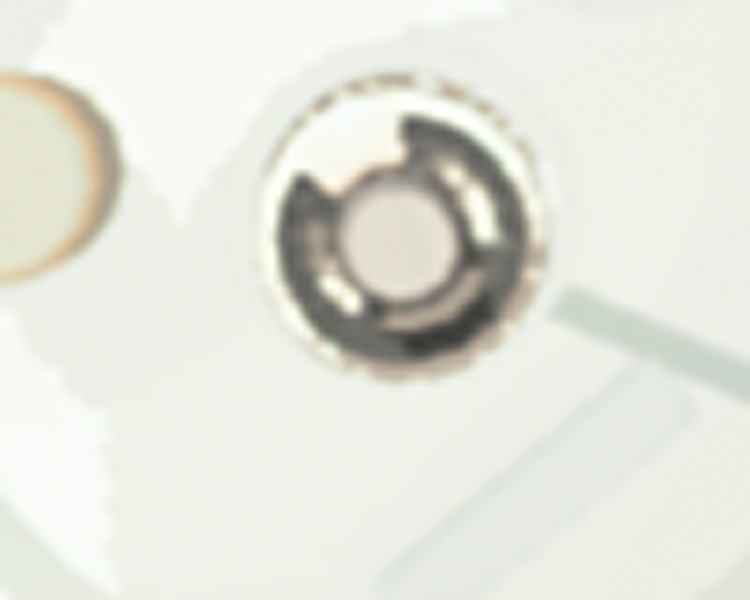

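Run:
```python
from h import *
for i in range(4): d=wcam()
s=d["s"];print(s["time_s"],s["tcp_pos"],s["orientation"],s["joint_velocities"].round(3),s["ft_force"],d["T"][:3,3])
cv2.imwrite("pics/w2.png",d["img"]);np.save("w2T.npy",d["T"])
u,v=275,155
cv2.imwrite("pics/w2c.png",cv2.resize(d["img"][v-30:v+30,u-40:u+40],(800,600),interpolation=cv2.INTER_CUBIC));print(u,v)
t=snapshot("top");cv2.imwrite("pics/t2.png",t["img"])
```

```text
2.55 [0.58400354 0.14518835 0.20637237] [ 3.14147776e+00  4.86302889e-04 -1.32741257e-01] [-0.028 -0.01  -0.027  0.012 -0.003  0.003  0.001] [-0.13817437  0.8190576  -0.49249916] [0.59311839 0.21426919 0.3764551 ]
275 155
```

View pics/w2c.png

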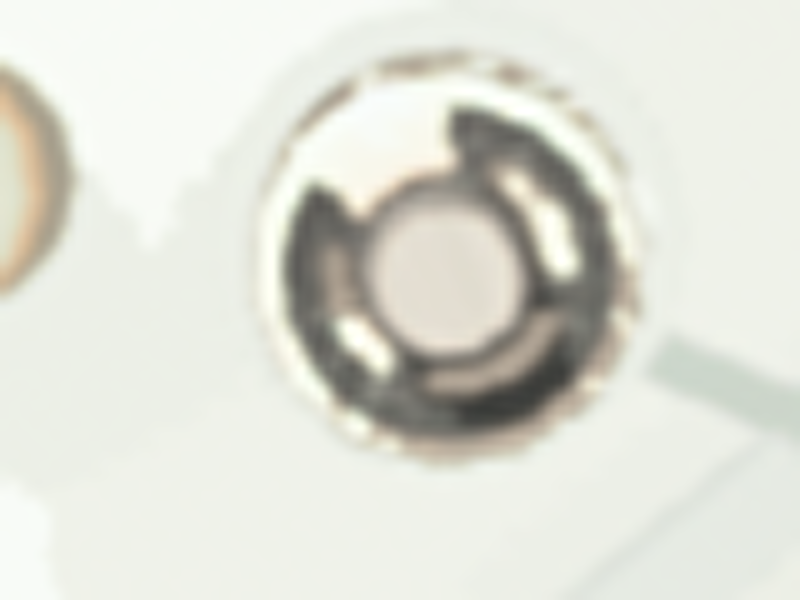

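Run:
```python
from h import *
T=np.load("w2T.npy")
d=snapshot("wrist");d["T"]=T
P=lambda u,v:(235+(u+.5)/10-.5,125+(v+.5)/10-.5)
for zr in (0.1215,0.126,0.1295):
    c=wonz(d,*P(448,271),zr)
    a=np.radians(62);b=wonz(d,*P(448+165*np.cos(a),271+165*np.sin(a)),zr)
    e=[wonz(d,*P(448+165*np.cos(q),271+165*np.sin(q)),zr) for q in (a,a+np.pi/2,a+np.pi,a-np.pi/2)]
    print(zr,c,"R",[np.linalg.norm(x-c) for x in e],"dir",np.degrees(np.arctan2(*(b-c)[1::-1])))
    print(" post top",wonz(d,*P(448,277),zr+.0095),np.linalg.norm(wonz(d,*P(448+82,277),zr+.0095)-wonz(d,*P(448-78,277),zr+.0095)))
```

```text
0.1215 [0.59074162 0.1960114  0.1215    ] R [np.float64(0.013034068074367793), np.float64(0.0129561068300885), np.float64(0.012949926419152267), np.float64(0.012912003770078386)] dir -69.67802188994705
 post top [0.59077019 0.19624038 0.131     ] 0.012048371357007969
0.126 [0.59078357 0.19633366 0.126     ] R [np.float64(0.012804014597759377), np.float64(0.012727429382451699), np.float64(0.01272135805679982), np.float64(0.012684104748810428)] dir -69.67802188994715
 post top [0.59081324 0.19657091 0.1355    ] 0.011827485044708546
0.1295 [0.5908162 0.1965843 0.1295   ] R [np.float64(0.01262508411595281), np.float64(0.012549569145400837), np.float64(0.01254358266385898), np.float64(0.012506849954490916)] dir -69.6780218899474
 post top [0.59084673 0.19682799 0.139     ] 0.011655684579586838
```

Run:
```python
from h import *
plan((0.4565,0.0005,0.13),-1.61,n=8)
```

```text
[[[9.19, -1.33, 2.02, 0.96, 10.6],[9.19, -0.94, 2.23, 0.96, 10.6],[9.19, -0.51, 2.37, 0.95, 10.6],[9.19, -0.07, 2.42, 0.96, 10.6],[9.19, 0.38, 2.39, 0.95, 10.6],[9.19, 0.81, 2.28, 0.96, 10.6],[9.19, 1.22, 2.1, 0.95, 10.6],[9.19, 1.58, 1.84, 0.96, 10.6]]]
end [0.4565 0.0005 0.13  ] -1.6096
```

>>> apply_moves:
  steps:
    - [[5,-1.3,2.0,0.9,10.6],[5,-0.9,2.2,0.9,10.6],[5,-0.5,2.4,0.9,10.6],[5,-0.1,2.4,1.0,10.6],[5,0.4,2.4,1.0,10.6],[5,0.8,2.3,1.0,10.6],[5,1.2,2.1,1.0,10.6],[5,1.6,1.8,1.0,10.6]]

```text
time_s: 3.7
tcp_pos: [0.4569, 0.0004, 0.1294]
orientation: [-3.141, 0.001, -1.615]
ft_force: [0.2, -0.5, 0.1]
finger_gap: 0.0501
```

```bash
cat > look.py <<'E'
from h import *
import sys
n=int(sys.argv[2])
for i in range(n): d=wcam()
s=d["s"];print(round(s["time_s"],2),s["tcp_pos"].round(4),s["orientation"].round(4),"v",abs(s["joint_velocities"]).max().round(3),s["ft_force"].round(2),s["finger_gap"])
cv2.imwrite(f"pics/{sys.argv[1]}.png",d["img"]);np.save(f"{sys.argv[1]}T.npy",d["T"])
E
python3 look.py w3 4
```

```text
3.85 [4.570e-01 2.000e-04 1.295e-01] [ 3.1408e+00  7.0000e-04 -1.6091e+00] v 0.046 [0.4  0.27 1.15] 0.04970101289190064
```

View pics/w3.png

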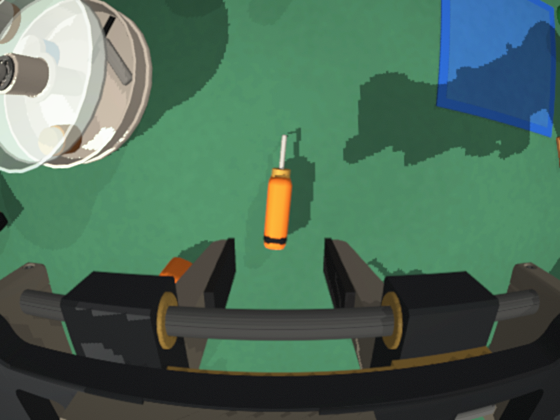

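Run:
```python
from h import *
d=snapshot("wrist");d["T"]=np.load("w3T.npy");i=cv2.imread("pics/w3.png")
hsv=cv2.cvtColor(i,cv2.COLOR_BGR2HSV)
m=cv2.inRange(hsv,(5,150,120),(20,255,255));m[:160]=0;m[255:]=0;m[:,:240]=0;m[:,320:]=0
p=np.argwhere(m>0)[:,::-1];print(p.min(0),p.max(0),p.mean(0))
# end points on top plane z=.036
ws=np.array([wonz(d,u,v,0.036)[:2] for u,v in p])
c=ws.mean(0);w,V=np.linalg.eigh(np.cov((ws-c).T));ax=V[:,1];ax*=np.sign(ax[0]);n=np.array([-ax[1],ax[0]])
q=(ws-c)@ax;r=(ws-c)@n;print(c,"yaw",np.degrees(np.arctan2(ax[1],ax[0])),"L",q.min(),q.max(),"W",r.min(),r.max())
print(wonz(d,284,136,0.018),wonz(d,281,171,0.018),wonz(d,275,245,.036))
cv2.imwrite("pics/w3c.png",cv2.resize(i[115:265,230:340],(440,600),interpolation=cv2.INTER_CUBIC))
```

```text
[264 168] [291 249] [277.57573929 207.68738684]
[0.46060075 0.00129745] yaw -7.365016680485308 L -0.03675711022452532 0.033288536899123845 W -0.009913696268138138 0.009767408261521483
[ 0.51963137 -0.00645655  0.018     ] [ 0.48923177 -0.00275211  0.018     ] [0.42780029 0.0047826  0.036     ]
```

View pics/w3c.png

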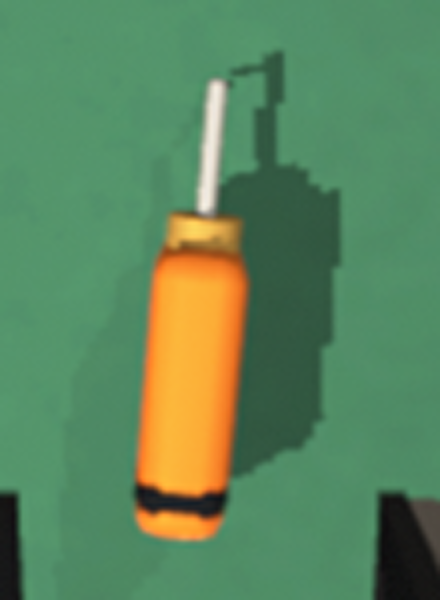

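Run:
```python
from h import *
plan((0.456,0.0015,0.006),-1.699,n=8,g=5)
```

```text
[[[5, -0.01, 0.03, 1.55, 0.7],[5, -0.01, 0.03, 1.55, 0.7],[5, -0.0, 0.03, 1.55, 0.6],[5, -0.0, 0.03, 1.55, 0.7],[5, -0.01, 0.04, 1.55, 0.6],[5, -0.0, 0.03, 1.55, 0.7],[5, -0.01, 0.04, 1.55, 0.6],[5, 0.0, 0.03, 1.55, 0.7]]]
end [0.456  0.0015 0.006 ] -1.6998
```

>>> apply_moves:
  steps:
    - [[5,0,0,2.5,1.3],[5,0,0,2.5,1.3],[5,0,0.1,2.5,1.3],[5,0,0.1,2.0,1.3],[5,0,0,1.0,0],[5,0,0,0.5,0],[5,0,0,0,0],[5,0,0,0,0]]

```text
time_s: 4.95
tcp_pos: [0.4563, -0.0002, 0.0201]
orientation: [-3.14, 0.001, -1.702]
ft_force: [0.2, -0.7, 1.0]
finger_gap: 0.0501
```

```bash
python3 look.py w4 1
```

```text
4.95 [ 4.563e-01 -2.000e-04  2.010e-02] [-3.1404e+00  5.0000e-04 -1.7025e+00] v 0.003 [ 0.21 -0.72  1.03] 0.05009546062444614
```

View pics/w4.png

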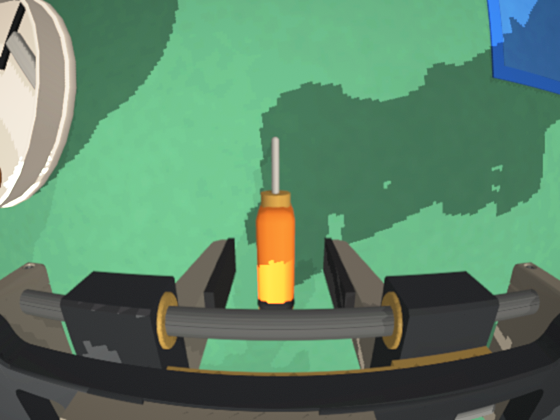

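>>> apply_moves:
  steps:
    - [[5,-0.15,0,0.7,0],[5,0,0,0.7,0],[5,0,0,0,0],[1,0,0,0,0],[1,0,0,0,0],[1,0,0,0,0],[1,0,0,0,0],[1,0,0,0,0]]
  newtons: 40

```text
time_s: 6.0
tcp_pos: [0.4561, 0.0012, 0.0057]
orientation: [-3.141, 0.0, -1.703]
ft_force: [-0.3, -0.3, 1.6]
finger_gap: 0.0196
```

>>> apply_moves:
  steps:
    - [[1,0,0,-0.5,0],[1,0,0,-1.5,0],[1,0,0,-3,0],[1,0,0,-4,0],[1,0,0,-4,0],[1,0,0,-3,0],[1,0,0,-1,0],[1,0,0,0,0]]

```text
time_s: 7.0
tcp_pos: [0.4559, 0.0016, 0.1758]
orientation: [-3.141, 0.001, -1.702]
ft_force: [-0.1, 0.2, -0.3]
finger_gap: 0.0198
```

```bash
python3 look.py w5 1
python3 - <<'E'
from h import *
d=snapshot("wrist");d["T"]=np.load("w5T.npy");i=cv2.imread("pics/w5.png")
cv2.imwrite("pics/w5c.png",cv2.resize(i[110:210,230:330],(600,600),interpolation=cv2.INTER_CUBIC))
E
```

```text
7.0 [0.4559 0.0016 0.1758] [-3.1411e+00  1.3000e-03 -1.7023e+00] v 0.033 [-0.07  0.24 -0.33] 0.01982004458391959
```

View pics/w5c.png

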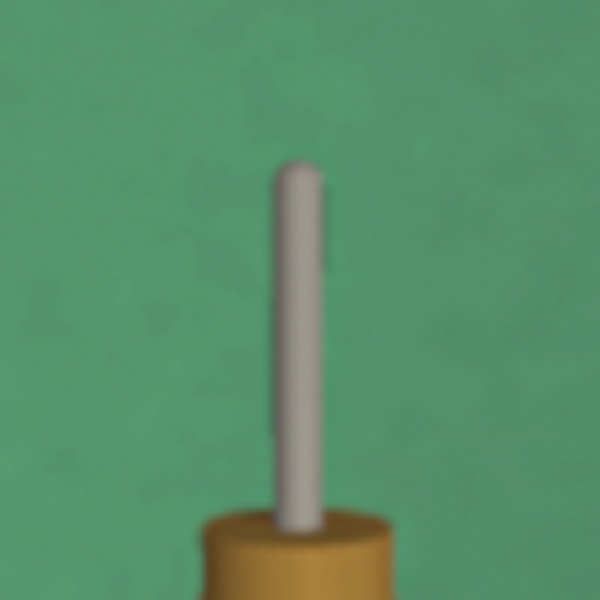

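Run:
```python
from h import *
d=snapshot("wrist");d["T"]=d["T_tool_cam"]
P=lambda u,v:(230+(u+.5)/6-.5,110+(v+.5)/6-.5)
for v in (160,165,525):
    for z in (-0.0103,-0.0123): print(v,wonz(d,*P(299,v),z))
print(wonz(d,*P(276,300),-.0123),wonz(d,*P(323,300),-.0123))
```

```text
160 [ 0.00016564 -0.06555558 -0.0103    ]
160 [ 0.00016142 -0.06560241 -0.0123    ]
165 [ 0.00016588 -0.06514585 -0.0103    ]
165 [ 0.00016166 -0.06519781 -0.0123    ]
525 [ 0.00018557 -0.03515873 -0.0103    ]
525 [ 0.0001811  -0.03558602 -0.0123    ]
[-0.00169252 -0.05423594 -0.0123    ] [ 0.00211049 -0.05423791 -0.0123    ]
```

Run:
```python
from h import *
a,c=plan((0.620,0.117,0.165),0.355,n=14,g=1)
```

```text
[[[1, -0.98, -1.06, 0.07, -8.4],[1, -0.81, -1.19, 0.07, -8.4],[1, -0.63, -1.3, 0.07, -8.4],[1, -0.43, -1.37, 0.07, -8.4],[1, -0.23, -1.42, 0.07, -8.4],[1, -0.02, -1.44, 0.07, -8.4],[1, 0.19, -1.43, 0.07, -8.4],[1, 0.4, -1.38, 0.07, -8.4],[1, 0.6, -1.31, 0.07, -8.5],[1, 0.79, -1.2, 0.07, -8.4],[1, 0.95, -1.08, 0.07, -8.5],[1, 1.1, -0.92, 0.07, -8.4],[1, 1.23, -0.76, 0.06, -8.5],[1, 1.32, -0.56, 0.07, -8.4]]]
end [0.62  0.117 0.165] 0.3548
```

>>> apply_moves:
  steps:
    - [[1,-1.0,-1.1,0,-8.4],[1,-0.8,-1.2,0,-8.4],[1,-0.6,-1.3,0,-8.4],[1,-0.4,-1.4,0,-8.4],[1,-0.2,-1.4,0.1,-8.4],[1,0,-1.4,0.1,-8.4],[1,0.2,-1.4,0.1,-8.4],[1,0.4,-1.4,0.1,-8.4]]

```text
time_s: 8.15
tcp_pos: [0.5504, 0.066, 0.1699]
orientation: [3.139, 0.002, -0.526]
ft_force: [0.3, -0.4, -0.5]
finger_gap: 0.0199
```

>>> apply_moves:
  steps:
    - [[1,0.6,-1.3,0.1,-8.4],[1,0.8,-1.2,0.1,-8.4],[1,1.0,-1.1,0.1,-8.5],[1,1.1,-0.9,0.1,-8.5],[1,1.2,-0.8,0.1,-8.4],[1,1.3,-0.6,0.1,-8.4],[1,0,0,0,0],[1,0,0,0,0]]

```text
time_s: 9.15
tcp_pos: [0.6207, 0.1152, 0.1645]
orientation: [3.142, 0.002, 0.35]
ft_force: [0.5, -0.0, -0.3]
finger_gap: 0.0196
```

```bash
python3 look.py w6 1
python3 - <<'E'
from h import *
i=cv2.imread("pics/w6.png")
cv2.imwrite("pics/w6c.png",cv2.resize(i[70:190,220:340],(600,600),interpolation=cv2.INTER_CUBIC))
E
```

```text
9.15 [0.6207 0.1152 0.1645] [3.1415e+00 2.3000e-03 3.4980e-01] v 0.013 [ 0.47 -0.02 -0.27] 0.019618455148666548
```

View pics/w6c.png

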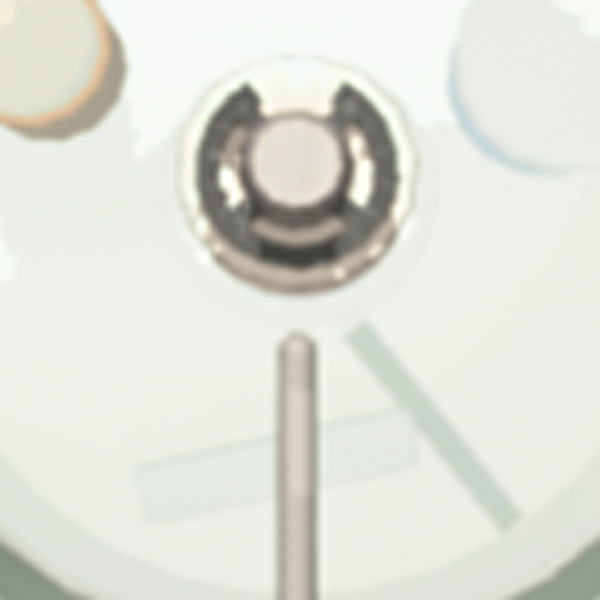

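Run:
```python
from h import *
d=snapshot("wrist");d["T"]=np.load("w6T.npy")
P=lambda u,v:(220+(u+.5)/5-.5,70+(v+.5)/5-.5)
y=.3498;u=np.array([np.sin(y),-np.cos(y)]);x=np.array([np.cos(y),np.sin(y)])
t=d["T"]@np.linalg.inv(d["T_tool_cam"])
for z in(.122,.126,.130):
    c=wonz(d,*P(298.5,170),z);p=wonz(d,*P(297,160),z+.009)
    tip=t@np.array([.0002,-.0636,0,1])
    print(z,c,p,"R",np.linalg.norm(wonz(d,*P(402,170),z)-wonz(d,*P(195,170),z))/2,"tip-c along u",(tip[:2]-c[:2])@u,"lat",(tip[:2]-c[:2])@x,(tip[:2]-p[:2])@u,(tip[:2]-p[:2])@x)
```

```text
0.122 [0.59109057 0.19578317 0.122     ] [0.59073857 0.19626754 0.131     ] R 0.013345452227184989 tip-c along u 0.022295279471551722 lat 0.00040077049988444975 0.022870956005976828 0.000565457575205791
0.126 [0.5912035  0.19550075 0.126     ] [0.59086341 0.19596312 0.135     ] R 0.013094313853516473 tip-c along u 0.021991261984372398 lat 0.0003914667545621575 0.022542184737763427 0.0005525063333804486
0.13 [0.59131643 0.19521833 0.13      ] [0.59098825 0.1956587  0.139     ] R 0.012843175479847957 tip-c along u 0.021687244497193073 lat 0.00038216300923986607 0.02221341346955 0.0005395550915551147
```

Run:
```python
from h import *
from scipy.optimize import least_squares
d=snapshot("wrist");i=cv2.imread("pics/w2.png");d["T"]=np.load("w2T.npy")
hsv=cv2.cvtColor(i,cv2.COLOR_BGR2HSV)
C=(278,148)
E=[]
for a in np.radians(np.arange(0,360,4)):
    prof=[]
    for r in np.arange(105,70,-0.25):
        u,v=C[0]+r*np.cos(a),C[1]+r*np.sin(a)
        if 0<=v<419 and 0<=u<559:
            px=cv2.getRectSubPix(hsv,(1,1),(u,v))[0,0] if False else cv2.remap(i,np.float32([[u]]),np.float32([[v]]),cv2.INTER_LINEAR)[0,0].astype(int)
            prof.append((r,int(px[2])-int(px[1])))  # red - green: green bg negative
    prof=np.array(prof)
    k=np.argmax(prof[:,1]>-18)
    E.append((a,prof[k,0]))
E=np.array(E)
pts=np.array([(C[0]+r*np.cos(a),C[1]+r*np.sin(a)) for a,r in E])
for z in (.106,.110,.114):
    W=np.array([wonz(d,*p,z)[:2] for p in pts])
    f=least_squares(lambda q:np.hypot(*(W-q[:2]).T)-q[2],[.59,.195,.077],loss="soft_l1",f_scale=.0005)
    res=np.hypot(*(W-f.x[:2]).T)-f.x[2]
    print(z,f.x,np.median(abs(res)))
print(E[::6,1])
```

```text
0.106 [0.59105648 0.19542229 0.07402313] 0.0013525995044286199
0.11 [0.59109037 0.1956976  0.07293109] 0.0013329428221487277
0.114 [0.59112421 0.19597299 0.07183898] 0.001312397971952789
[86.75 91.5  91.   90.5  87.25 82.5  87.75 87.75 85.25 86.5  84.75 85.25
 85.75 86.5  86.5 ]
```

Run:
```python
from h import *
import cv2
i=cv2.imread("pics/w2.png");cv2.imwrite("pics/w2d.png",cv2.resize(i[50:250,180:380],(600,600),interpolation=cv2.INTER_CUBIC))
```

```text
(no output)
```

View pics/w2d.png

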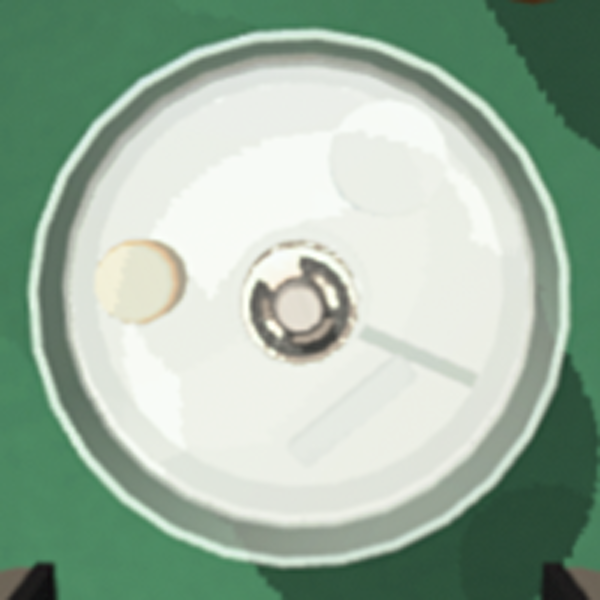

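Run:
```python
from h import *
d=snapshot("wrist");d["T"]=np.load("w2T.npy")
P=lambda u,v:(180+(u+.5)/3-.5,50+(v+.5)/3-.5)
for z in (.106,.108,.110,.112,.114):
    a=[wonz(d,*P(*p),z) for p in ((29,292),(570,292),(300,28),(300,568))]
    print(z,np.linalg.norm(a[0]-a[1])/2,np.linalg.norm(a[2]-a[3])/2)
d["T"]=np.load("w6T.npy")
```

```text
0.106 0.0765543800501527 0.07716298195351316
0.108 0.07598826477975315 0.07659236610678001
0.11 0.07542214950935355 0.07602175026004683
0.112 0.07485603423895401 0.07545113441331366
0.114 0.0742899189685544 0.07488051856658054
```

>>> apply_moves:
  steps:
    - [[1,0,-0.5,0.3,0],[1,0,-0.55,0.6,0],[1,0,0,0.6,0],[1,0,0,0.6,0],[1,0,0,0.5,0],[1,0,0,0.2,0],[1,0,0,0.1,0],[1,0,0,0.1,0]]

```text
time_s: 10.35
tcp_pos: [0.6181, 0.1259, 0.1357]
orientation: [3.142, -0.0, 0.353]
ft_force: [-0.4, 0.0, -1.3]
finger_gap: 0.0192
```

```bash
python3 look.py w7 1
python3 - <<'E'
from h import *
i=cv2.imread("pics/w7.png")
cv2.imwrite("pics/w7c.png",cv2.resize(i[70:190,220:340],(600,600),interpolation=cv2.INTER_CUBIC))
E
```

```text
10.35 [0.6181 0.1259 0.1357] [ 3.1416e+00 -4.0000e-04  3.5300e-01] v 0.014 [-0.37  0.01 -1.27] 0.019175036183153905
```

View pics/w7c.png

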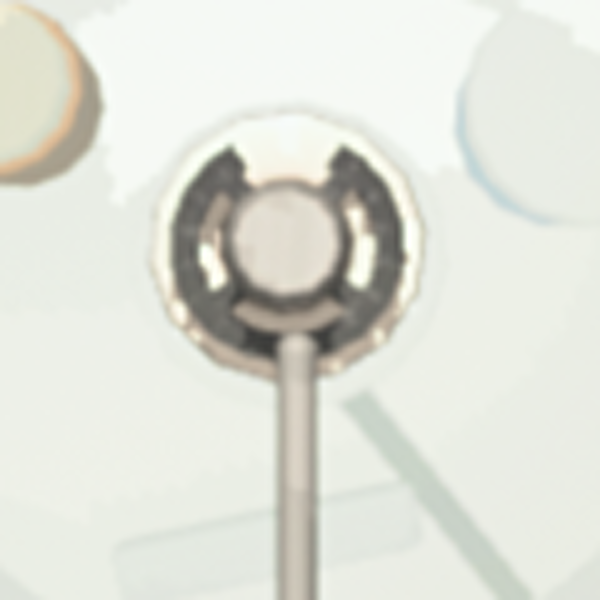

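>>> apply_moves:
  steps:
    - [[1,-0.1,0,0.05,0],[1,0,0,0.05,0],[1,0,0,0.05,0],[1,0,0,0.05,0],[1,0,0,0.05,0],[1,0,0,0.05,0],[1,0,0,0,0],[1,0,0,0,0]]

```text
time_s: 11.4
tcp_pos: [0.617, 0.1256, 0.1326]
orientation: [3.142, -0.0, 0.353]
ft_force: [0.8, 0.1, -0.7]
finger_gap: 0.0201
```

Tip end now about 0.129, no contact. Continue down gently.

>>> apply_moves:
  steps:
    - [[1,0,0,0.05,0],[1,0,0,0.05,0],[1,0,0,0.05,0],[1,0,0,0.05,0],[1,0,0,0,0],[1,0,0,0,0],[1,0,0,0,0],[1,0,0,0,0]]

```text
time_s: 12.4
tcp_pos: [0.617, 0.1256, 0.1306]
orientation: [3.142, -0.0, 0.353]
ft_force: [-1.0, 0.3, -0.8]
finger_gap: 0.0193
```

>>> apply_moves:
  steps:
    - [[1,0,0,0.05,0],[1,0,0,0.05,0],[1,0,0,0.05,0],[1,0,0,0,0],[1,0,0,0,0],[1,0,0,0,0],[1,0,0,0,0],[1,0,0,0,0]]

```text
time_s: 13.4
tcp_pos: [0.617, 0.1256, 0.1291]
orientation: [-3.142, -0.0, 0.353]
ft_force: [0.1, 0.5, -1.0]
finger_gap: 0.0193
```

>>> apply_moves:
  steps:
    - [[1,0,0,0.05,0],[1,0,0,0.05,0],[1,0,0,0.05,0],[1,0,0,0,0],[1,0,0,0,0],[1,0,0,0,0],[1,0,0,0,0],[1,0,0,0,0]]

```text
time_s: 14.4
tcp_pos: [0.617, 0.1256, 0.1276]
orientation: [-3.142, -0.0, 0.353]
ft_force: [0.7, 0.8, -0.2]
finger_gap: 0.0196
```

>>> apply_moves:
  steps:
    - [[1,0,0,0.05,0],[1,0,0,0.05,0],[1,0,0,0.02,0],[1,0,0,0,0],[1,0,0,0,0],[1,0,0,0,0],[1,0,0,0,0],[1,0,0,0,0]]

```text
time_s: 15.4
tcp_pos: [0.6169, 0.1256, 0.1264]
orientation: [-3.142, -0.0, 0.353]
ft_force: [-1.4, -0.1, -0.8]
finger_gap: 0.0193
```

```bash
python3 look.py w8 1
python3 - <<'E'
from h import *
i=cv2.imread("pics/w8.png")
cv2.imwrite("pics/w8c.png",cv2.resize(i[70:190,220:340],(600,600),interpolation=cv2.INTER_CUBIC))
E
```

```text
15.4 [0.6169 0.1256 0.1264] [-3.1416e+00 -1.0000e-04  3.5310e-01] v 0.003 [-1.37 -0.12 -0.85] 0.019339217981395637
```

View pics/w8c.png

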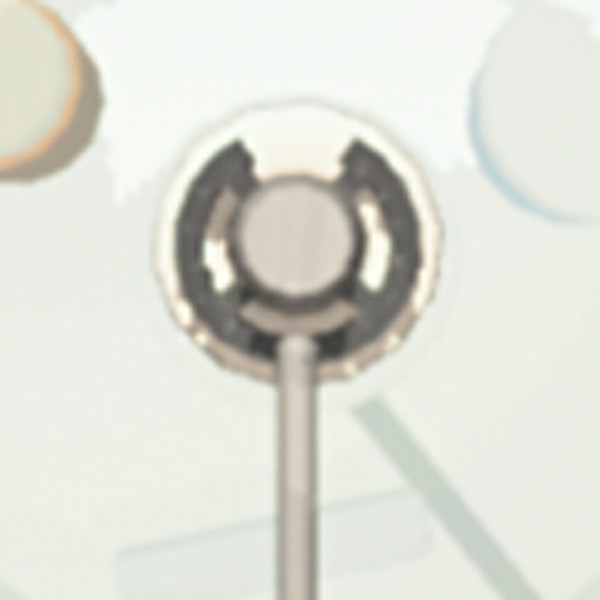

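>>> apply_moves:
  steps:
    - [[1,0,0,0.03,0],[1,0,0,0.03,0],[1,0,0,0.03,0],[1,0,0,0.03,0],[1,0,0,0,0],[1,0,0,0,0],[1,0,0,0,0],[1,0,0,0,0]]

```text
time_s: 16.45
tcp_pos: [0.617, 0.1256, 0.1252]
orientation: [3.142, -0.0, 0.353]
ft_force: [-0.3, 0.4, -1.4]
finger_gap: 0.0197
```

```bash
python3 look.py w9 1;python3 look.py w9 1;python3 look.py w9 1
```

```text
16.45 [0.617  0.1256 0.1252] [ 3.1416e+00 -1.0000e-04  3.5310e-01] v 0.001 [-0.25  0.43 -1.38] 0.019701865351662805
16.5 [0.617  0.1256 0.1252] [-3.1416e+00 -1.0000e-04  3.5310e-01] v 0.001 [-0.4   0.73  0.04] 0.01986869478264072
16.55 [0.617  0.1256 0.1252] [ 3.1416 -0.      0.3531] v 0.002 [ 0.6   0.11 -0.74] 0.019698467883027523
```

Run:
```python
from h import *
P=lambda u,v:(220+(u+.5)/5-.5,70+(v+.5)/5-.5)
d=snapshot("wrist");d["T"]=d["T_tool_cam"]
s=np.load("w8T.npy")@np.linalg.inv(d["T_tool_cam"]);zt=s[2,3]
print(zt)
for f in(0,.003):
    zz=zt-(.131+f); rz=zt-(.122+f)
    print("post",wonz(d,*P(296.5,238),zz),"r",(wonz(d,*P(354,238),zz)-wonz(d,*P(240,238),zz))[0]/2,"ring c",wonz(d,*P(298,242),rz),"r",(wonz(d,*P(420,242),rz)-wonz(d,*P(176,242),rz))[0]/2, "ring bottom", wonz(d,*P(265,357),rz))
print("shank end",wonz(d,*P(296,333),-.0123))
```

```text
0.12641639449136055
post [-0.00029854 -0.07537567 -0.00458361] r 0.005728972073576883 ring c [-0.00015082 -0.07525301  0.00441639] r 0.012949148739154693 ring bottom [-0.00366254 -0.06290832  0.00441639]
post [-0.00029474 -0.07527332 -0.00758361] r 0.005625128095776829 ring c [-0.00014976 -0.07515805  0.00141639] r 0.012726536335844437 ring bottom [-0.0036011  -0.06302558  0.00141639]
shank end [-0.00033266 -0.06589031 -0.0123    ]
```

Run:
```python
from h import *
i=cv2.imread("pics/w9.png")
cv2.imwrite("pics/w9c.png",cv2.resize(i[85:155,240:320],(800,700),interpolation=cv2.INTER_CUBIC)[:600])
```

```text
(no output)
```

View pics/w9c.png

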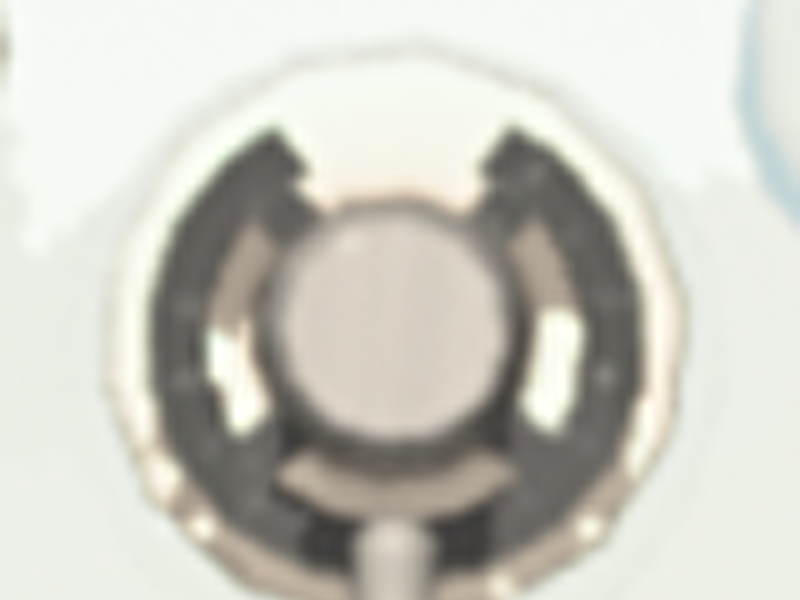

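>>> apply_moves:
  steps:
    - [[1,0,0,0.03,0],[1,0,0,0.03,0],[1,0,0,0.03,0],[1,0,0,0.03,0],[1,0,0,0,0],[1,0,0,0,0],[1,0,0,0,0],[1,0,0,0,0]]

```text
time_s: 17.65
tcp_pos: [0.6171, 0.1256, 0.1241]
orientation: [3.142, -0.0, 0.353]
ft_force: [0.3, -0.1, 2.4]
finger_gap: 0.0196
```

```bash
python3 look.py w10 1;python3 look.py w10 1;python3 look.py w10 1
```

```text
17.65 [0.6171 0.1256 0.1241] [ 3.1416e+00 -3.0000e-04  3.5310e-01] v 0.002 [ 0.32 -0.08  2.44] 0.019642746099170535
17.7 [0.6171 0.1256 0.1241] [ 3.1416e+00 -3.0000e-04  3.5310e-01] v 0.002 [-0.03 -0.59  2.63] 0.019924999161168456
17.75 [0.6171 0.1256 0.1241] [ 3.1415e+00 -3.0000e-04  3.5310e-01] v 0.002 [-0.41 -0.45  3.43] 0.01998880069015674
```

>>> apply_moves:
  steps:
    - [[1,0,0,-0.2,0],[1,0,0,-0.2,0],[1,0,-0.1,0,0],[1,0,-0.1,0,0],[1,0,-0.03,0,0],[1,0,-0.03,0,0],[1,0,0,0,0],[1,0,0,0,0]]

```text
time_s: 18.8
tcp_pos: [0.6161, 0.128, 0.128]
orientation: [3.142, -0.0, 0.353]
ft_force: [0.4, -0.6, 0.3]
finger_gap: 0.0195
```

```bash
cat > ff.py <<'E'
from h import *
F=[]
for i in range(3):
    s=get_state();F.append(s["ft_force"]);snapshot("wrist")
y=s["orientation"][2];u=np.array([np.sin(y),-np.cos(y),0]);F=np.mean(F,0)
p=s["tcp_pos"];print(round(s["time_s"],2),"tcp",p.round(5),"yaw",round(y,4),"F",F.round(2),"F.u",round(F@u,2),"s=tcp.u",round(p@u*1000,2))
E
python3 ff.py
```

```text
18.9 tcp [0.61606 0.12797 0.12799] yaw 0.353 F [-0.63 -0.16 -0.11] F.u -0.06 s=tcp.u 92.9
```

>>> apply_moves:
  steps:
    - [[1,0,-0.02,0,0],[1,0,-0.02,0,0],[1,0,-0.02,0,0],[1,0,-0.02,0,0],[1,0,0,0,0],[1,0,0,0,0],[1,0,0,0,0],[1,0,0,0,0]]

```text
time_s: 19.95
tcp_pos: [0.6159, 0.1286, 0.128]
orientation: [3.141, -0.0, 0.353]
ft_force: [0.7, -0.5, -0.3]
finger_gap: 0.0198
```

```bash
python3 ff.py
```

```text
20.05 tcp [0.61585 0.12852 0.12801] yaw 0.3529 F [ 0.01 -1.12 -0.93] F.u 1.05 s=tcp.u 92.26
```

>>> apply_moves:
  steps:
    - [[1,0,-0.02,0,0],[1,0,-0.02,0,0],[1,0,0,0,0],[1,0,0,0,0],[1,0,0,0,0],[1,0,0,0,0],[1,0,0,0,0],[1,0,0,0,0]]

```text
time_s: 21.1
tcp_pos: [0.6157, 0.1288, 0.128]
orientation: [3.141, -0.0, 0.353]
ft_force: [1.7, -5.2, -0.3]
finger_gap: 0.0198
```

```bash
python3 ff.py
```

```text
21.2 tcp [0.61576 0.1288  0.12802] yaw 0.3529 F [ 1.79 -5.09 -0.24] F.u 5.39 s=tcp.u 91.95
```

>>> apply_moves:
  steps:
    - [[1,0,0.085,0,0],[1,0,0,0,0],[1,0,0,0.1,0],[1,0,0,0.1,0],[1,0,0,0.1,0],[1,0,0,0.05,0],[1,0,0,0.05,0],[1,0,0,0,0]]

```text
time_s: 22.25
tcp_pos: [0.6158, 0.1285, 0.1239]
orientation: [-3.141, 0.0, 0.353]
ft_force: [0.5, -2.8, 0.5]
finger_gap: 0.02
```

```bash
python3 ff.py
```

```text
22.35 tcp [0.61579 0.12853 0.12387] yaw 0.3532 F [ 0.81 -2.42  0.28] F.u 2.55 s=tcp.u 92.42
```

>>> apply_moves:
  steps:
    - [[1,0,0.03,0,0],[1,0,0,0,0],[1,0,0,0.04,0],[1,0,0,0.04,0],[1,0,0,0,0],[1,0,0,0,0],[1,0,0,0,0],[1,0,0,0,0]]

```text
time_s: 23.4
tcp_pos: [0.6159, 0.1283, 0.1231]
orientation: [-3.141, 0.0, 0.353]
ft_force: [0.3, 0.4, -0.4]
finger_gap: 0.0197
```

```bash
python3 ff.py
```

```text
23.5 tcp [0.61598 0.12823 0.12319] yaw 0.3532 F [-0.15  0.01 -1.05] F.u -0.06 s=tcp.u 92.76
```

>>> apply_moves:
  steps:
    - [[1,0,0,0.05,0],[1,0,0,0.05,0],[1,0,0,0.04,0],[1,0,0,0,0],[1,0,0,0,0],[1,0,0,0,0],[1,0,0,0,0],[1,0,0,0,0]]

```text
time_s: 24.55
tcp_pos: [0.6161, 0.1281, 0.1218]
orientation: [3.142, -0.0, 0.353]
ft_force: [-0.5, 0.2, 0.7]
finger_gap: 0.0198
```

```bash
python3 ff.py;python3 look.py w11 1
python3 - <<'E'
from h import *
i=cv2.imread("pics/w11.png")
cv2.imwrite("pics/w11c.png",cv2.resize(i[85:155,240:320],(800,700),interpolation=cv2.INTER_CUBIC)[:600])
E
```

```text
24.65 tcp [0.61609 0.12811 0.12186] yaw 0.3531 F [-0.15  0.14  0.77] F.u -0.18 s=tcp.u 92.84
24.7 [0.6161 0.1281 0.1218] [ 3.1416e+00 -1.0000e-04  3.5310e-01] v 0.001 [-0.65  0.38  0.29] 0.019614386451131966
```

View pics/w11c.png

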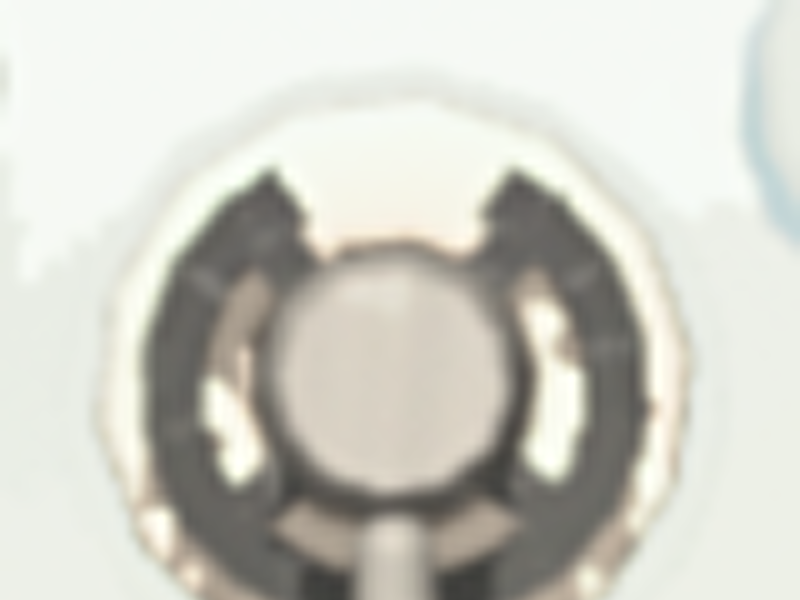

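>>> apply_moves:
  steps:
    - [[1,0,0,0,0],[1,0,0,0.02,0],[1,0,0.05,0,0],[1,0,0.05,0,0],[1,0,0.05,0,0],[1,0,0.05,0,0],[1,0,0.05,0,0],[1,0,0,0,0]]
  newtons: 60

```text
time_s: 25.75
tcp_pos: [0.6167, 0.1265, 0.1215]
orientation: [-3.141, 0.0, 0.354]
ft_force: [-0.7, 3.4, 1.3]
finger_gap: 0.0197
```

```bash
python3 ff.py
```

```text
25.85 tcp [0.6167  0.12641 0.12156] yaw 0.3535 F [-1.12  3.79  1.32] F.u -3.94 s=tcp.u 94.92
```

>>> apply_moves:
  steps:
    - [[1,0,0.06,0,0],[1,0,0.06,0,0],[1,0,0.06,0,0],[1,0,0.06,0,0],[1,0,0.06,0,0],[1,0,0.06,0,0],[1,0,0.06,0,0],[1,0,0.06,0,0]]

```text
time_s: 26.9
tcp_pos: [0.6174, 0.1243, 0.1213]
orientation: [-3.138, 0.001, 0.355]
ft_force: [-3.0, 10.0, 1.0]
finger_gap: 0.0196
```

```bash
python3 ff.py;python3 look.py w12 1
python3 - <<'E'
from h import *
i=cv2.imread("pics/w12.png")
cv2.imwrite("pics/w12c.png",cv2.resize(i[65:155,230:330],(660,594),interpolation=cv2.INTER_CUBIC)[:600])
E
```

```text
27.0 tcp [0.61745 0.12432 0.12133] yaw 0.3549 F [-3.39  9.26  1.05] F.u -9.86 s=tcp.u 97.98
27.05 [0.6174 0.1243 0.1213] [-3.1377e+00  7.0000e-04  3.5500e-01] v 0.002 [-2.66  8.84 -0.05] 0.019648469415560546
```

View pics/w12c.png

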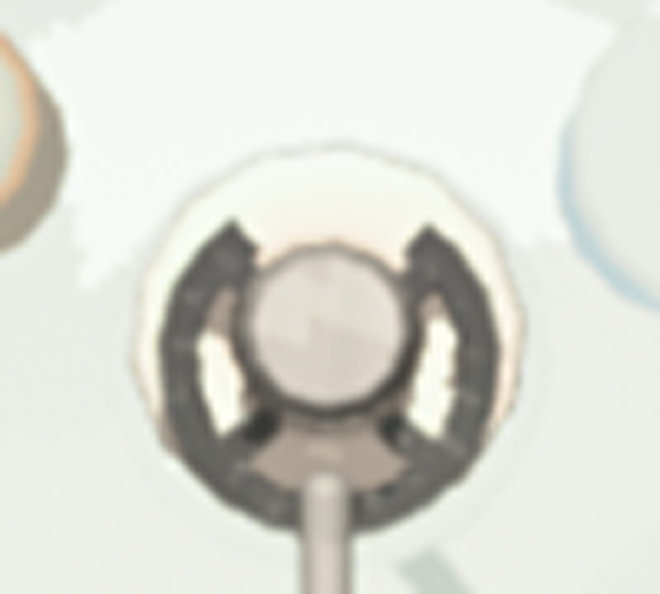

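>>> apply_moves:
  steps:
    - [[1,0,0.07,0,0],[1,0,0.07,0,0],[1,0,0.07,0,0],[1,0,0.07,0,0],[1,0,0.07,0,0],[1,0,0.07,0,0],[1,0,0.07,0,0],[1,0,0.07,0,0]]

```text
time_s: 28.1
tcp_pos: [0.6208, 0.1141, 0.1215]
orientation: [3.14, 0.0, 0.352]
ft_force: [0.1, 0.5, -0.9]
finger_gap: 0.02
```

```bash
python3 ff.py;python3 look.py w13 1
python3 - <<'E'
from h import *
i=cv2.imread("pics/w13.png")
cv2.imwrite("pics/w13c.png",cv2.resize(i[65:155,230:330],(660,594),interpolation=cv2.INTER_CUBIC)[:600])
E
```

```text
28.2 tcp [0.62072 0.11462 0.1215 ] yaw 0.3518 F [ 0.25  0.44 -1.01] F.u -0.33 s=tcp.u 106.27
28.25 [0.6207 0.115  0.1216] [3.1408e+00 1.0000e-04 3.5210e-01] v 0.005 [-0.44 -0.62 -0.1 ] 0.01976188172641648
```

View pics/w13c.png

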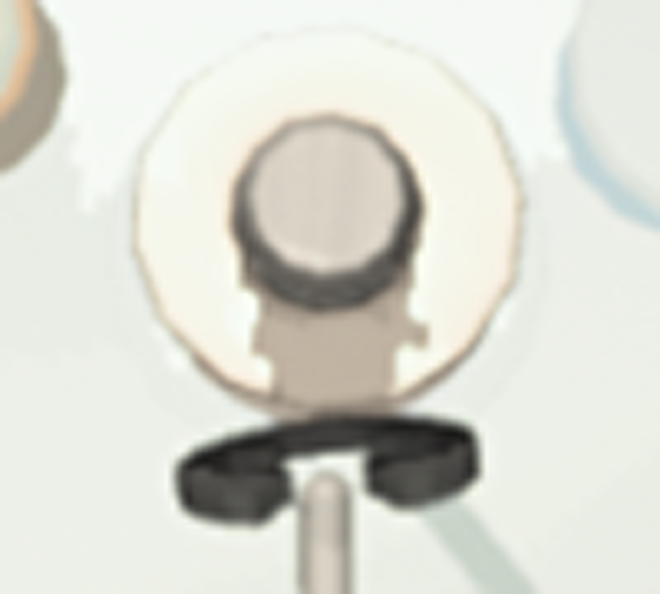

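```bash
python3 look.py w14 1
python3 - <<'E'
from h import *
i=cv2.imread("pics/w14.png")
cv2.imwrite("pics/w14c.png",cv2.resize(i[65:185,210:350],(700,600),interpolation=cv2.INTER_CUBIC)[:600])
e=snapshot("scene")["img"]
cv2.imwrite("pics/s14.png",cv2.resize(e[200:340,270:430],(686,600),interpolation=cv2.INTER_CUBIC))
E
```

```text
28.3 [0.6206 0.1152 0.1216] [3.141e+00 1.000e-04 3.524e-01] v 0.005 [ 0.42 -0.2  -1.3 ] 0.019473588208992396
```

View pics/w14c.png

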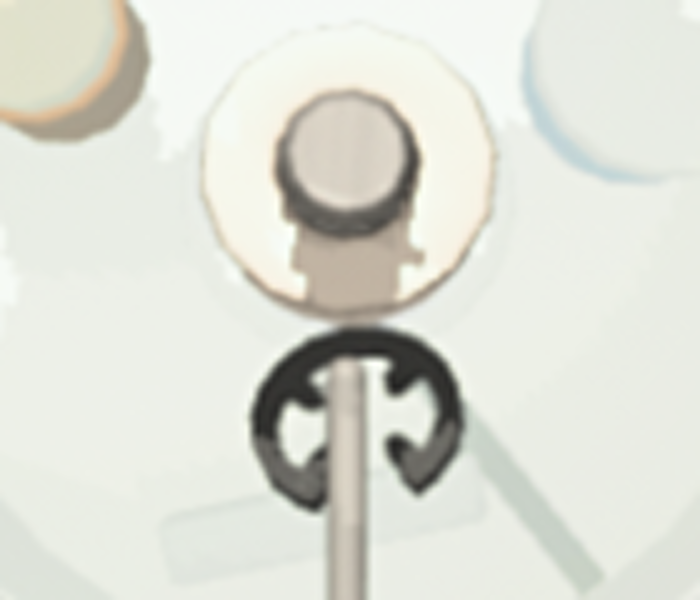

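View pics/s14.png

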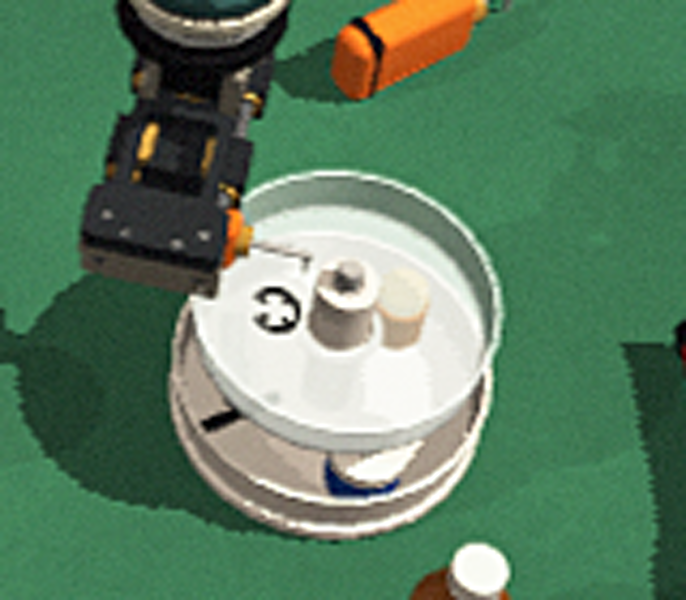

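Run:
```python
from h import *
i=cv2.imread("pics/w14.png");cv2.imwrite("pics/w14d.png",cv2.resize(i[20:220,140:400],(780,600),interpolation=cv2.INTER_CUBIC))
i=cv2.imread("pics/w3.png");cv2.imwrite("pics/w3d.png",cv2.resize(i[0:180,0:170],(566,600),interpolation=cv2.INTER_CUBIC))
```

```text
(no output)
```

View pics/w14d.png

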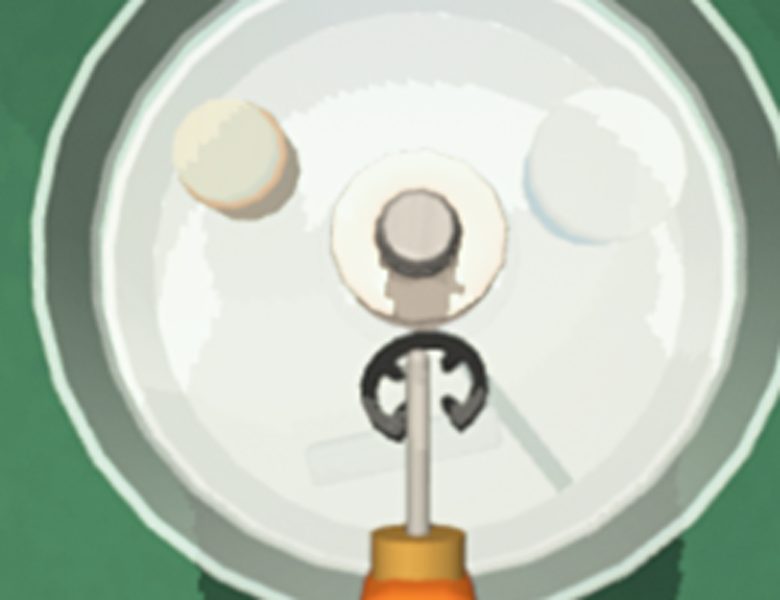

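View pics/w3d.png

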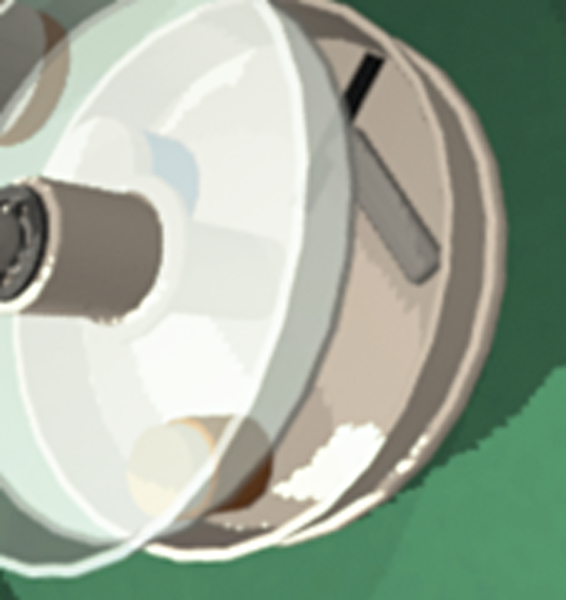

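>>> apply_moves:
  steps:
    - [[1,0,0,-1.5,0],[1,0,0,-2.5,0],[1,-2,1.5,-1,0],[1,-3.5,2.2,0,0],[1,-4,2.5,0,0],[1,-3,2,1,0],[1,-1.6,1,3,0],[1,0,0,4,0]]

```text
time_s: 29.4
tcp_pos: [0.5209, -0.0205, 0.0931]
orientation: [3.141, -0.004, 0.351]
ft_force: [0.3, 0.2, -0.2]
finger_gap: 0.0196
```

```bash
python3 look.py w15 2
```

```text
29.45 [ 0.5174 -0.0197  0.0879] [-3.1405  0.0044  0.3521] v 0.147 [-1.75  0.2  -3.51] 0.019630510373104103
```

View pics/w15.png

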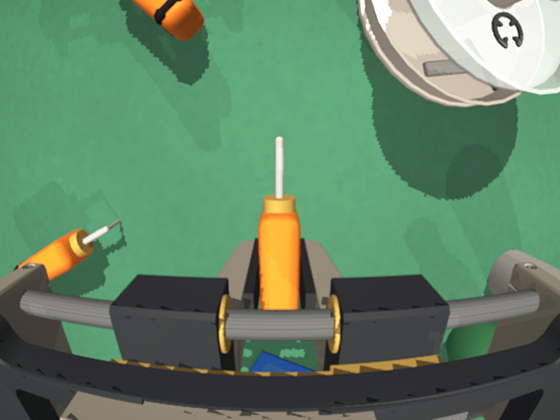

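>>> apply_moves:
  steps:
    - [[1,0,0,2,0],[1,0,0,3,0],[1,0,0,2,0],[1,0,0,0.7,0],[1,0,0,0.2,0],[1,0,0,0.2,0],[1,0,0,0.1,0],[1,0,0,0,0]]

```text
time_s: 30.5
tcp_pos: [0.5202, -0.0191, 0.0099]
orientation: [3.142, -0.001, 0.353]
ft_force: [-0.5, 0.2, -1.2]
finger_gap: 0.0197
```

>>> apply_moves:
  steps:
    - [[1,0,0,0.1,0],[1,0,0,0.1,0],[1,0,0,0.1,0],[1,0,0,0.08,0],[1,0,0,0,0],[1,0,0,0,0],[3,0,0,0,0],[5,0,0,0,0]]
  newtons: 20

```text
time_s: 31.5
tcp_pos: [0.5201, -0.0191, 0.0059]
orientation: [3.142, -0.0, 0.353]
ft_force: [-0.2, -0.9, -0.5]
finger_gap: 0.0379
```

>>> apply_moves:
  steps:
    - [[6,0,0,0,0],[6,0,0,-1,0],[6,0,0,-3,0],[6,0,0,-5,0],[6,0,0,-5,0],[6,1,-1.5,-4,0],[6,3,-4,0,0],[6,4,-5,0,0]]

```text
time_s: 32.5
tcp_pos: [0.5591, 0.1057, 0.1879]
orientation: [3.142, -0.003, 0.35]
ft_force: [1.3, 0.5, -0.5]
finger_gap: 0.0602
```

Run:
```python
from h import *
d=snapshot("top");e=snapshot("scene")
cv2.imwrite("pics/t16.png",cv2.resize(d["img"][140:320,150:350],(666,600),interpolation=cv2.INTER_CUBIC))
cv2.imwrite("pics/s16.png",cv2.resize(e["img"][120:320,250:430],(540,600),interpolation=cv2.INTER_CUBIC))
```

```text
(no output)
```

View pics/s16.png

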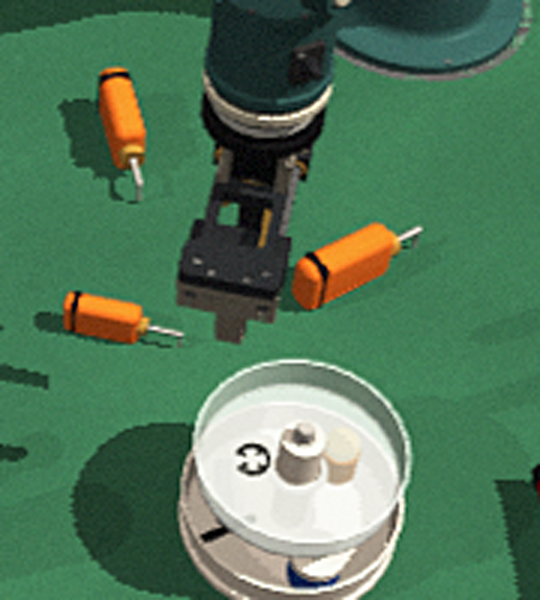

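View pics/t16.png

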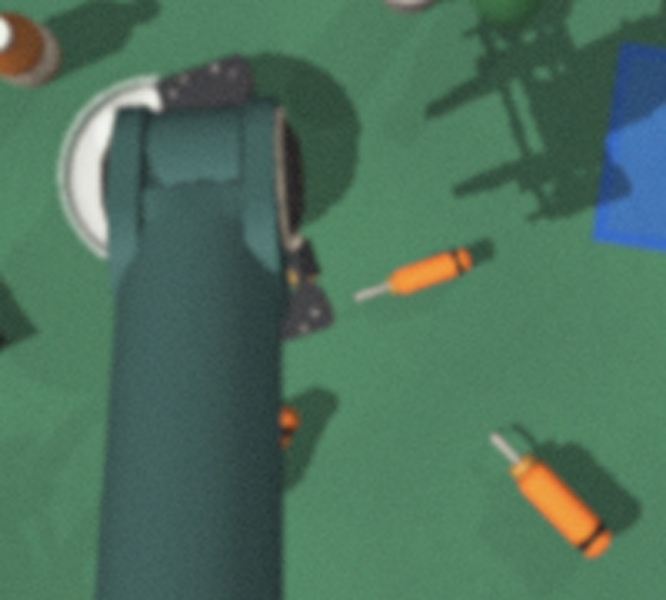

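>>> apply_moves:
  steps:
    - [[6,2,-2.5,0,0],[6,2,-2.5,0,0],[6,1.5,-1.5,0,0],[6,0.5,-0.7,0,0],[6,0,0,1,0],[6,0,0,1,0],[6,0,0,0,0],[6,0,0,0,0]]

```text
time_s: 33.6
tcp_pos: [0.5897, 0.1933, 0.1658]
orientation: [3.141, 0.0, 0.352]
ft_force: [0.1, 0.2, 0.5]
finger_gap: 0.06
```

```bash
python3 look.py w17 1
```

```text
33.6 [0.5897 0.1933 0.1658] [3.1414e+00 1.0000e-04 3.5230e-01] v 0.008 [0.08 0.17 0.53] 0.05996351858262942
```

View pics/w17.png

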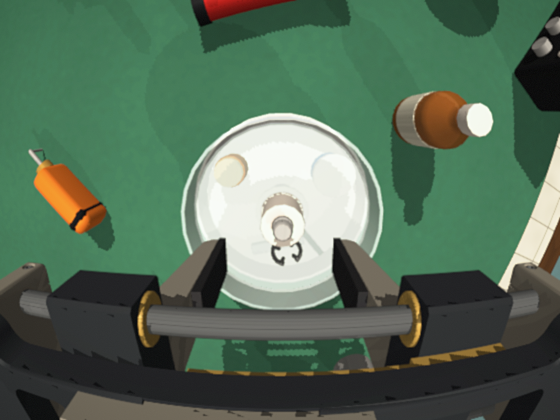

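Run:
```python
from h import *
i=cv2.imread("pics/w17.png");cv2.imwrite("pics/w17c.png",cv2.resize(i[180:280,220:345],(750,600),interpolation=cv2.INTER_CUBIC))
d=snapshot("wrist");d["T"]=d["T_tool_cam"]
s=np.load("w17T.npy")@np.linalg.inv(d["T_tool_cam"])
for X in((.5910,.1958,.131),(.591,.1958,.118)):
    X=np.array(X);t=np.linalg.inv(s)@np.append(X,1);print(t,wproj(d,t[:3]))
```

```text
[ 0.00205514 -0.00189045  0.03480433  1.        ] [282.48033553 232.26522861]
[ 0.00205606 -0.00189241  0.04780433  1.        ] [282.30905072 226.43992831]
```

View pics/w17c.png

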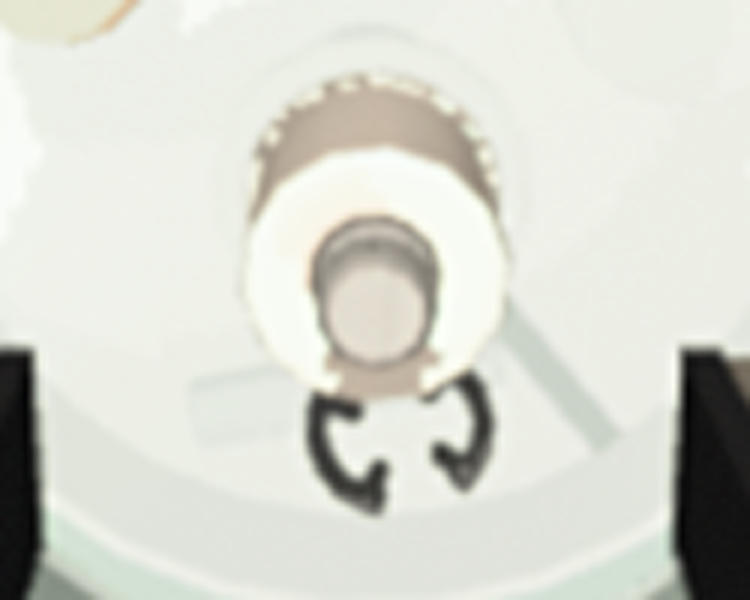

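>>> apply_moves:
  steps:
    - [[6,0.2,-0.2,0.5,0],[6,0,0,2,0],[6,0,0,2,0],[6,0,0,1.5,0],[6,0,0,1,0],[6,0,0,0.6,0],[6,0,0,0.2,0],[6,0,0,0,0]]

```text
time_s: 34.7
tcp_pos: [0.5912, 0.1965, 0.0881]
orientation: [-3.142, -0.001, 0.353]
ft_force: [0.8, 0.3, 0.1]
finger_gap: 0.06
```

```bash
python3 look.py w18 1
```

```text
34.7 [0.5912 0.1965 0.0881] [-3.1416e+00 -7.0000e-04  3.5310e-01] v 0.006 [0.76 0.31 0.11] 0.05995963879669297
```

View pics/w18.png

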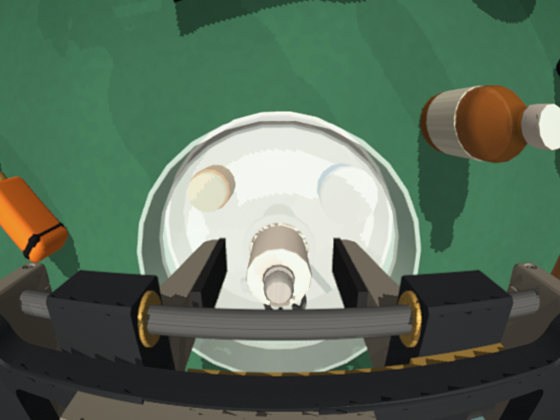

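>>> apply_moves:
  steps:
    - [[2.5,0,0,0,0],[2.5,0,0,0,0],[2.5,0,0,0,0],[2.5,0,0,0,0],[2.5,0,0,0,0],[2.5,0,0,0,0],[2.5,0,0,-0.1,0],[2.5,0,0,-0.1,0]]
  newtons: 15

```text
time_s: 35.75
tcp_pos: [0.5905, 0.1964, 0.0894]
orientation: [3.141, 0.001, 0.353]
ft_force: [0.1, -0.1, -2.8]
finger_gap: 0.0312
```

>>> apply_moves:
  steps:
    - [[2.5,0,0,-0.3,0],[2.5,0,0,-0.8,0],[2.5,0,0,-1.2,0],[2.5,0,0,-1.5,0],[2.5,0,0,-1.5,0],[2.5,0,0,-1.5,0],[2.5,0,0,-1.0,0],[2.5,0,0,-0.2,0]]

```text
time_s: 36.75
tcp_pos: [0.5912, 0.1967, 0.1707]
orientation: [-3.141, -0.001, 0.353]
ft_force: [0.9, 0.3, -1.6]
finger_gap: 0.0313
```

```bash
python3 look.py w19 1;python3 - <<'E'
from h import *
e=snapshot("scene")
cv2.imwrite("pics/s19.png",cv2.resize(e["img"][120:320,250:430],(540,600),interpolation=cv2.INTER_CUBIC))
plan((.624,-.252,.168),.353,n=16)
E
```

```text
36.75 [0.5912 0.1967 0.1707] [-3.1414e+00 -1.3000e-03  3.5310e-01] v 0.024 [ 0.9   0.3  -1.56] 0.0312521392775831
[[[9.19, -0.77, 2.7, 0.01, 0.0],[9.19, -0.77, 2.7, 0.01, 0.0],[9.19, -0.78, 2.7, 0.01, 0.0],[9.19, -0.77, 2.7, 0.01, 0.0],[9.19, -0.78, 2.7, 0.01, 0.0],[9.19, -0.77, 2.7, 0.01, 0.0],[9.19, -0.78, 2.7, 0.01, 0.0],[9.19, -0.77, 2.7, 0.01, 0.0],[9.19, -0.78, 2.7, 0.01, 0.0],[9.19, -0.77, 2.7, 0.01, 0.0],[9.19, -0.78, 2.71, 0.01, 0.0],[9.19, -0.77, 2.7, 0.01, 0.0],[9.19, -0.78, 2.71, 0.02, 0.0],[9.19, -0.77, 2.7, 0.01, 0.0],[9.19, -0.78, 2.71, 0.02, 0.0],[9.19, -0.77, 2.7, 0.01, 0.0]]]
end [ 0.624 -0.252  0.168] 0.3532
```

View pics/s19.png

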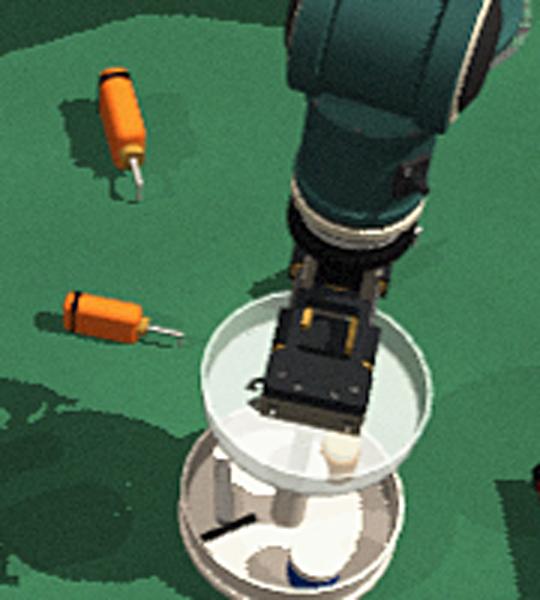

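View pics/w19.png

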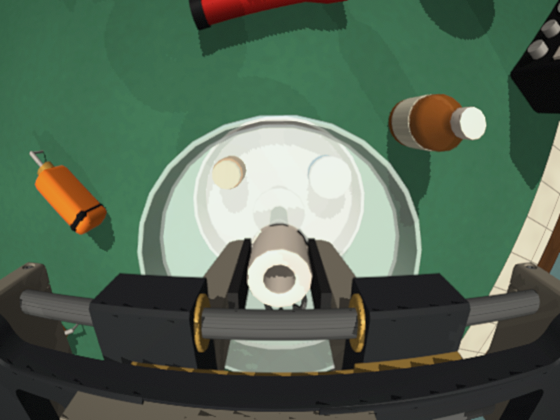

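>>> apply_moves:
  steps:
    - [[2.5,-0.3,1,0,0],[2.5,-0.6,2,0,0],[2.5,-0.8,3,0,0],[2.5,-1,3.5,0,0],[2.5,-1,3.5,0,0],[2.5,-1,3.5,0,0],[2.5,-1,3.5,0,0],[2.5,-1,3.5,0,0]]

```text
time_s: 37.85
tcp_pos: [0.6086, -0.0505, 0.1696]
orientation: [3.141, 0.001, 0.351]
ft_force: [0.4, -0.1, -1.3]
finger_gap: 0.0316
```

>>> apply_moves:
  steps:
    - [[2.5,-1.2,3.5,0,0],[2.5,-1.2,3.5,0,0],[2.5,-1.2,3.5,0,0],[2.5,-1,3,0,0],[2.5,-0.6,2,0,0],[2.5,-0.4,1.5,0,0],[2.5,-0.2,0.7,0,0],[2.5,0,0,0,0]]

```text
time_s: 38.85
tcp_pos: [0.6161, -0.2331, 0.1697]
orientation: [-3.141, 0.0, 0.353]
ft_force: [0.5, 0.8, -2.0]
finger_gap: 0.0314
```

```bash
python3 look.py w20 1;python3 - <<'E'
from h import *
plan((.624,-.252,.06),.353,n=4)
e=snapshot("top");cv2.imwrite("pics/t20.png",e["img"])
E
```

```text
38.85 [ 0.6161 -0.2331  0.1697] [-3.1412  0.      0.3534] v 0.016 [ 0.48  0.83 -2.04] 0.03136967647079844
[[[9.19, 0.01, 0.53, 2.74, 0.0],[9.19, 0.01, 0.53, 2.74, 0.0],[9.19, 0.01, 0.53, 2.74, 0.0],[9.19, 0.02, 0.52, 2.74, 0.1]]]
end [ 0.624 -0.252  0.06 ] 0.3523
```

View pics/w20.png

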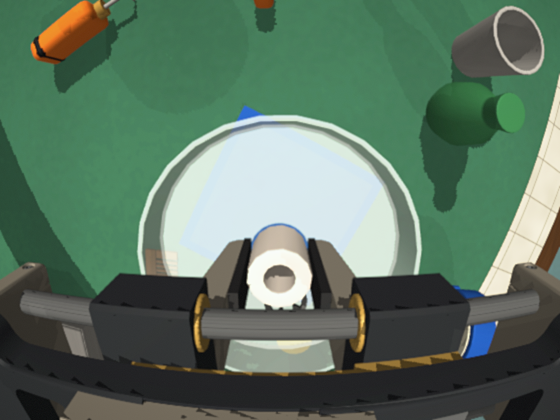

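Run:
```python
from h import *
for n,f in(("top","pics/top0.png"),("scene","pics/scene0.png")):
    d=snapshot(n);i=cv2.imread(f);hsv=cv2.cvtColor(i,cv2.COLOR_BGR2HSV)
    m=cv2.inRange(hsv,(105,150,80),(125,255,255));cs,_=cv2.findContours(m,0,2)
    c=[c for c in cs if cv2.contourArea(c)>2000]
    c=max(c,key=cv2.contourArea) if n=="top" else [k for k in c if cv2.pointPolygonTest(k,(187,213),False)>0][0]
    q=cv2.approxPolyDP(c,6,True)[:,0]
    W=np.array([onz(d,*p,.002) for p in q]);print(W.round(4),W.mean(0),[np.linalg.norm(W[k]-W[k-1]).round(4) for k in range(len(W))])
d=snapshot("top");print("balm",onz(d,408,163,.045))
```

```text
[[ 0.7168 -0.1816  0.002 ]
 [ 0.5549 -0.1584  0.002 ]
 [ 0.5325 -0.3224  0.002 ]
 [ 0.6972 -0.3434  0.002 ]] [ 0.62534873 -0.25144952  0.002     ] [np.float64(0.163), np.float64(0.1636), np.float64(0.1655), np.float64(0.166)]
[[ 0.5313 -0.3226  0.002 ]
 [ 0.6952 -0.3469  0.002 ]
 [ 0.7196 -0.1847  0.002 ]
 [ 0.5543 -0.1589  0.002 ]] [ 0.62508488 -0.25327028  0.002     ] [np.float64(0.1654), np.float64(0.1657), np.float64(0.164), np.float64(0.1672)]
balm [ 0.68631563 -0.37137978  0.045     ]
```

>>> apply_moves:
  steps:
    - [[2.5,0.1,1,0.5,0],[2.5,0.1,1.1,1.5,0],[2.5,0,0,2.5,0],[2.5,0,0,2.5,0],[2.5,0,0,2.5,0],[2.5,0,0,2,0],[2.5,0,0,1,0],[2.5,0,0,0.5,0]]

```text
time_s: 40.1
tcp_pos: [0.6252, -0.2526, 0.0392]
orientation: [-3.142, 0.0, 0.353]
ft_force: [-0.1, -0.4, -2.1]
finger_gap: 0.0315
```

```bash
python3 look.py w21 1
```

```text
40.1 [ 0.6252 -0.2526  0.0392] [-3.1416e+00  3.0000e-04  3.5290e-01] v 0.06 [-0.12 -0.41 -2.06] 0.03150114599186172
```

View pics/w21.png

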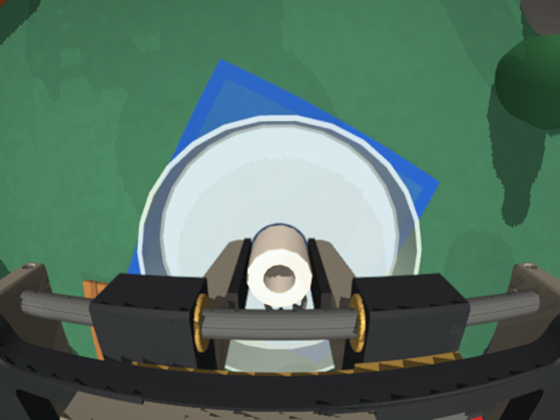

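>>> apply_moves:
  steps:
    - [[2.5,0,0,1,0],[2.5,0,0,0.8,0],[2.5,0,0,0.4,0],[2.5,0,0,0.2,0],[2.5,0,0,0.1,0],[2.5,0,0,0.05,0],[2.5,0,0,0.05,0],[2.5,0,0,0,0]]

```text
time_s: 41.15
tcp_pos: [0.6252, -0.2523, 0.0139]
orientation: [3.142, -0.0, 0.353]
ft_force: [-0.6, -0.2, -1.9]
finger_gap: 0.0316
```

>>> apply_moves:
  steps:
    - [[2.5,0,0,0.04,0],[2.5,0,0,0.04,0],[2.5,0,0,0.04,0],[2.5,0,0,0.04,0],[2.5,0,0,0,0],[2.5,0,0,0,0],[2.5,0,0,0,0],[2.5,0,0,0,0]]

```text
time_s: 42.15
tcp_pos: [0.6252, -0.2523, 0.0122]
orientation: [-3.142, -0.0, 0.353]
ft_force: [-0.4, -0.7, -2.1]
finger_gap: 0.0316
```

>>> apply_moves:
  steps:
    - [[2.5,0,0,0.04,0],[2.5,0,0,0.04,0],[2.5,0,0,0.04,0],[2.5,0,0,0,0],[2.5,0,0,0,0],[2.5,0,0,0,0],[2.5,0,0,0,0],[2.5,0,0,0,0]]

```text
time_s: 43.15
tcp_pos: [0.6252, -0.2523, 0.0116]
orientation: [-3.141, -0.0, 0.353]
ft_force: [-3.3, 1.0, 5.4]
finger_gap: 0.0316
```

>>> apply_moves:
  steps:
    - [[2.5,0,0,-0.05,0],[3.5,0,0,0,0],[4.5,0,0,0,0],[5.5,0,0,0,0],[5.5,0,0,0,0],[5.5,0,0,-0.5,0],[5.5,0,0,-2,0],[5.5,0,0,-3,0]]

```text
time_s: 44.15
tcp_pos: [0.6249, -0.2523, 0.0676]
orientation: [-3.141, 0.001, 0.353]
ft_force: [-0.0, 0.4, 0.1]
finger_gap: 0.055
```

>>> apply_moves:
  steps:
    - [[5.5,0,0,-4,0],[5.5,0,0,-5,0],[5.5,0,0,-5,0],[5.5,0,-2,-3,0],[5.5,0,-5,0,0],[5.5,0,-5,0,0],[5.5,0,-3,0,0],[5.5,0,0,0,0]]

```text
time_s: 45.15
tcp_pos: [0.5733, -0.109, 0.2381]
orientation: [-3.141, -0.002, 0.357]
ft_force: [-0.3, -0.7, 0.6]
finger_gap: 0.0552
```

```bash
python3 look.py w22 1;python3 - <<'E'
from h import *
e=snapshot("scene");cv2.imwrite("pics/s22.png",e["img"]);e=snapshot("top");cv2.imwrite("pics/t22.png",e["img"])
E
```

```text
45.15 [ 0.5733 -0.109   0.2381] [-3.1408e+00 -2.4000e-03  3.5710e-01] v 0.043 [-0.33 -0.69  0.6 ] 0.055244098363954844
```

View pics/s22.png

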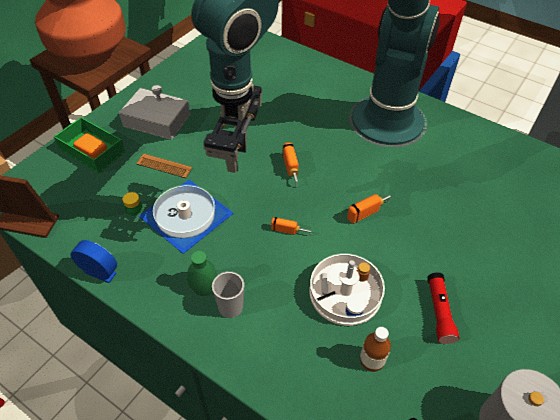

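View pics/t22.png

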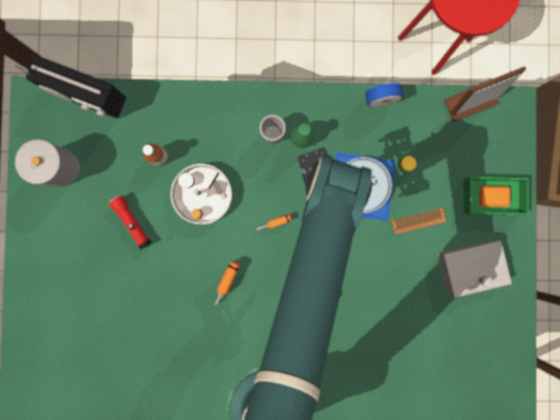

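View pics/w22.png

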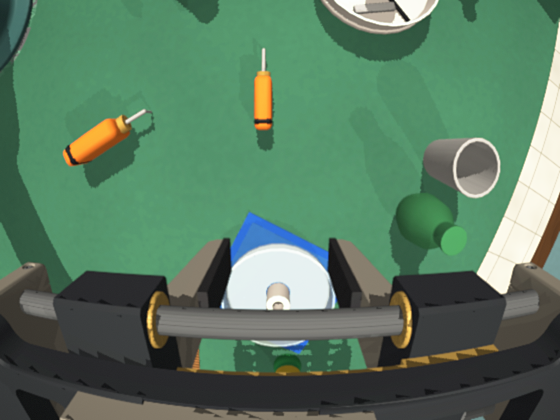

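Run:
```python
from h import *
i=cv2.imread("pics/s22.png");cv2.imwrite("pics/s22c.png",cv2.resize(i[160:260,120:250],(780,600),interpolation=cv2.INTER_CUBIC))
```

```text
(no output)
```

View pics/s22c.png

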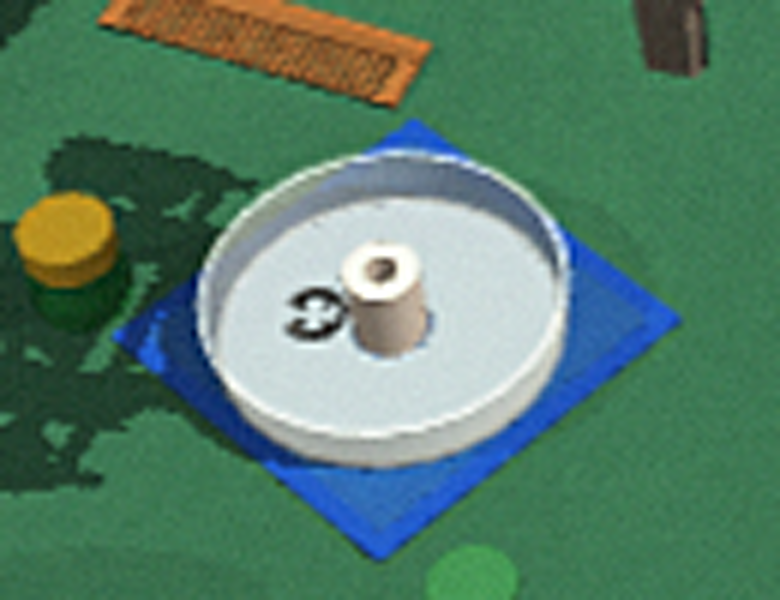

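The tray sits flat and centred on the mat with the ring lying in it, left of the hub at about (318,312) in the crop. I'm handing the job in.

Run:
```python
from h import *
print(job_done())
```

```text
the job is handed in; nothing more can be done
None
```

The upper tray is off the post and lies flat on the blue mat with the ring in it. I handed the job in at about 45 s, inside the 72 s limit; no verdict is reported.

- **Ring:** I took the smallest of the three picks and touched the ring's back at about 3 N. I then found the post's side at about 5 N and lowered the hook into the gap. The highest pull I read while drawing the ring out was about 10 N. It turned over as it fell and landed in the tray, and only the pick touched it.
- **Pick and tray:** I laid the pick on the clear cupboard top before lifting the tray. The tray came off by its hub at 15 N and touched the mat at about 5–7 N.

**Last checks:** The final pictures show the tray inside the mat's edges, the pick lying on the cupboard top and the gripper well clear. By eye, nothing else has moved.

**Disagreements:**
- The pick slipped about 0.3 mm in the grip when it touched the post, so I re-centred it before going down.
- The ring's top felt about 1 mm lower than the lowest height the sizes allow, probably from the arm's height reading. I went by touch there.

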